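# Load a drill core in its test stand and hold the probe pressed on it

## Task

Take a hardness reading on the drill core: lay the core level and centred in the two white V-saddles of the test stand, bringing it in from the robot's side under the overhanging blue ring, and let go of it. Then take the cordless probe out of its black cradle, set its round bulb in the sprung blue ring and press it straight down until the ring is fully down on its stop, so that the probe's tip bears on the core. Finish while still gripping the probe and holding it pressed down, touching neither core nor stand with the fingers, and leave the other loose things where they are.

Things in the scene. Friction and masses are not known exactly. Their poses are not given: they have to be found in the camera images.
- core: Grey cylindrical rock drill core, 32 mm in diameter, 250 mm long, 0.4 to 0.65 kg, with a thin red line along it and two coloured bands. Origin: middle of its axis; its y axis runs along it. It starts level on the wooden rest, axis 44 mm above the worktop, its middle free for the fingers.
- core_rest: Light wooden core rest, fixed, 92 x 220 mm, 12 mm high between its two V-notched blocks, which stand at y = -85 and +85 mm, 16 mm thick in y, 35 mm high. Origin: centre of its underside; its y axis runs along the core.
- stand: Fixed test stand: base plate 150 x 290 mm, 12 mm high. Origin on the worktop midway between the two white V-saddles; x points away from the robot, y along the core's place. Saddles at y = -105 and +105 mm, 14 mm thick in y, 62 mm wide, rims 50 mm high, 90 degree notches. The blue ring and its slide block overhang y = 48 to 122 mm, x = -25 to 67 mm, from 91 to 122 mm above the worktop.
- saddle_mid (a point): Where the middle of the core's axis belongs: midway between the saddles, 55 mm above the worktop, nothing above it. Its axes are the stand's. A core coming in under the ring from -x must ride at least 12 mm higher than its place to clear the saddle rims; there is 32 mm between a lying core and the ring.
- ring_seat (a point): Centre of the blue ring's upper face, on the stand at x = 0, y = +85 mm; it goes down with the ring. At rest it is 115 mm above the worktop. The ring is 50 mm across outside, its hole 34 mm, 12 mm thick.
- ring_head (a joint): How far the sprung ring is pressed down, in m: 0 at rest, 0.016 on its stop. Its springs push up with about 5 N at rest and 13 N on the stop (the ring weighs 1.5 N). With the probe in it and a core below, full depth takes about 15 N.
- probe: Cordless probe, 0.15 to 0.24 kg, upright: white bulb 48 mm across, dark ribbed grip above it, thin nose below. Origin: bulb centre; z points up the grip. Grip 30 mm across, from 23 to 77 mm above the origin, collar 38 mm across under it. It starts in the cradle, origin 64 mm above the worktop. Seated in the ring, the origin is 17 mm above the ring's upper face.
- probe_end (a point): End of the probe's nose, 51 mm below the bulb centre (a fixed point of the probe). The nose is 17 mm across, its last 11 mm a sprung steel tip 12 mm across that yields up to 7.5 mm (1 N at first, 5 N after 6 mm). With a core in the saddles the tip meets it when the ring is 10 mm down.
- cradle: Black charging cradle, fixed: foot 78 mm square, cup 52 mm high and 60 to 66 mm across with a hole 42 mm wide in which the probe's bulb sits. Origin: centre of its underside.
- dust_brush: Flat brush, wooden handle, 175 mm long, 11 mm high, lying on the worktop; a bystander. Origin: centre of its underside.
- lens: Brass-coloured folding hand lens lying open, 70 mm long, 10 mm high; a bystander. Origin: centre of its underside.
- streak_plate: Cream unglazed tile, 48 x 64 x 8 mm; a bystander. Origin: centre of its underside.
- gneiss_flat: Flat brownish rock, 88 x 125 x 50 mm, behind the work; a bystander. Origin: centre of its underside.
- mica_book: Small brown-grey rock, 52 x 62 x 28 mm; a bystander. Origin: centre of its underside.
Not all that is in view belongs to the job. There is more than one size of the probe; the one meant has the size given above.

How it is judged:
By the outcome, as a careful person would: the job done as asked, in the order asked, and still so for the second after the job is handed in, while the arm keeps its last pose, push and grip.
It also fails if it takes over 61 s, if anything falls off the work surface, if the arm or the gripper's body presses on something with over 40 N, if the wrist force passes 120 N, or if a joint passes its speed limit or range.

## Robot

A 6-joint arm with a two-finger parallel gripper is mounted at the origin on a cart in front of the work surface, level with it; the furniture and walls round the work are solid. World frame = base frame: x ahead of the robot, y to its left, z up, the work surface at z = 0. Lengths are in m, angles in rad, forces in N, time in s.
With the tool pointing down it reaches from about 0.425 to 0.95 m from the base axis. Payload 3.5 kg.
Tool frame: the origin (TCP) lies at the very end of the fingers, on their centre line; the grasp point (between the pads) lies ctrl.grip_point_offset behind it (ctrl.grip_point_offset is the distance from the TCP to the grasp point, in m); z points along the fingers, y is the direction in which the jaws open and shut (so a half turn about z gives the same grasp; the last joint's range is limited). The gripper opens to 85 mm and grips with 20 to 120 N. Pads are 22 mm wide; open, the fingers measure 114 mm over their backs; the gripper's body (76 mm by 85 mm) begins 54 mm behind the grasp point. The pads swing forward as they close: fully open they stand 13 mm farther back than shut.
Start: joints at [-1.336, 0.286, 1.577, -0, 1.279, -0.15], TCP at [0.253, -0.626, 0.231] pointing down, gripper open.
Joint ranges: [-2.77, 2.77], [-0.9, 2.22], [0.21, 2.48], [-1.53, 4.67], [0.24, 2.81], [-2.84, 2.84]. Speed limits (rad/s): [2.79, 2.79, 3.14, 3.14, 3.14, 3.14].

## Interface

Orientations are given as a unit quaternion [x, y, z, w].
In Python, from plant import telemetry, imaging, ticket, finder, ctrl gives the robot as it stands. The module is installed in compiled form; this text tells all that it offers.
- The arm moves only by the shell command python3 -m crank 'ROWS' [FORCE]. ROWS is JSON, a list of rows, each a list of 7 numbers: the shift along the tool's x, y, z scaled (see below), then the turn, a rotation vector about the tool's x, y, z scaled (see below), then the opening, from 0 (shut) to 1 (fully open). A call has 1 to 12 rows; each row is the pose to reach, as a shift and turn from the pose commanded when the call began, along the tool's axes at that moment; what a row does not reach only later rows make up. The controller multiplies each number of a shift by 0.15 m and each number of a turn by 90 degrees. A row lasts 1/10 s, in which the tool goes at most 50 mm and 8.59 degrees, less where a joint would pass 70% of its speed; a pose out of reach is approached as far as the arm can. A call with a number of a shift or a turn outside -1 to 1 is refused whole. A call with a gripper value outside its range is refused whole. The fingers move at their own pace and stop on an object; FORCE is the grip in N (left out, the last holds). Time passes only in rows, so rows that repeat a pose let the fingers close. It gives the time, the measured TCP pose, the force and the opening at its end, in the units of the state.
- telemetry.get_state(): the state, without advancing time (a new reading comes with each control period).
- imaging.read_camera(name): name is "scene" or "side" or "wrist"; returns a dict with "pixels" (400x640x3 uint8, red, green, blue), "vfov" (degrees; the focal length in pixels is half the picture's height over the tangent of half this angle, whatever the lens; pixels are square), "cx", "cy" (the principal point, pixels), "rvec" (rotation vector, rad) and "tvec" (3), from world to camera coordinates, as OpenCV has them. Camera axes: x right, y down, z forward; pixel columns grow to the right and rows downward; lengths in m; the calibration is good to about 2 mm. A picture is of the moment at which its call begins. There is no depth.
- ticket.sign_off(): hands the job in, once; it reports no verdict.
Trained networks look in a picture, given as the dict that the camera call returned (one of the last four; its "shot" number tells which), for a name from the list of things; names that differ only in an ending like _2 or _b are one class to them, and where a whole thing is asked for, a point or a joint stands for the part that bears it (a point fixed in the world has none). Each returns a list of dicts, best first, with "confidence" (0 to 1); they miss things now and then, are a little off and sometimes report something else, mostly with a low value. They report only what shows in the picture. A call takes as long as a camera call. They do not tell look-alikes from the thing itself.
- finder.masks_of(label, picture): "pixels" (400x640 bool, what is visible of it) and "extent" ([left, top, right, bottom] in pixels, round what is visible of it).
- finder.pinpoint(label, picture): "location" ([row, column] in pixels: a listed point, or the origin of a listed thing).
The state is a dict: "time": time; "qpos": joint angles; "dq": joint speeds; "joint_efforts": joint torques, N m; "eef_pos": TCP position; "tcp_rot": TCP orientation; "contact_force": force on the tool from outside, world axes, zero at the start; "wrist_torque": the same for the moment, N m; "opening": opening from 0.0 (shut) to 1.0 (fully open).
Only numpy, scipy, OpenCV 4.12 (cv2) and the standard library are available. Lean on these libraries where they do the work, as an engineer would, in place of code of your own. Each camera call takes 0.05 s, during which the arm holds its last target.

## Working session

There is one attempt and no reset: what is moved stays moved. The work goes in short steps, Python scripts to look and compute and a shell command to move; the robot and the scene stay as the last step left them, time stands still between calls to the robot, and variables do not carry over. Pictures are saved under pics/ and viewed, and the job is handed in when it is done.

```bash
mkdir -p pics; cat > h.py <<'E'
import numpy as np, cv2
from plant import telemetry, imaging, ticket, finder, ctrl
def K(p):
    f=200/np.tan(np.radians(p["vfov"])/2); return np.array([[f,0,p["cx"]],[0,f,p["cy"]],[0,0,1]])
def RT(p): return cv2.Rodrigues(np.array(p["rvec"],float))[0], np.array(p["tvec"],float)
def ray(p,row,col):
    R,t=RT(p); d=R.T@np.linalg.inv(K(p))@np.array([col,row,1.]); return -R.T@t, d/np.linalg.norm(d)
def onz(p,row,col,z):
    o,d=ray(p,row,col); return o+d*(z-o[2])/d[2]
def proj(p,X):
    R,t=RT(p); c=R@np.array(X,float)+t; u=K(p)@c; return u[1]/u[2],u[0]/u[2]
def tri(obs):
    A=np.zeros((3,3));b=np.zeros(3)
    for p,rc in obs:
        o,d=ray(p,*rc); M=np.eye(3)-np.outer(d,d);A+=M;b+=M@o
    return np.linalg.solve(A,b)
def save(p,n): cv2.imwrite('pics/'+n,cv2.cvtColor(p["pixels"],cv2.COLOR_RGB2BGR))
E
python3 - <<'E'
from h import *
s=telemetry.get_state(); print(s, ctrl.grip_point_offset)
P={n:imaging.read_camera(n) for n in("scene","side","wrist")}
for n,p in P.items(): save(p,n+'0.png'); print(n,p["vfov"],p["shot"],p["rvec"],p["tvec"])
for l in ["core","core_rest","stand","saddle_mid","ring_seat","probe","probe_end","cradle","dust_brush","lens","streak_plate","gneiss_flat","mica_book"]:
    for n,p in P.items():
        print(l,n,[(np.round(r["location"]).tolist(),round(r["confidence"],2)) for r in finder.pinpoint(l,p)])
E
```

```text
{'time': 0.0, 'qpos': array([-1.33599054e+00,  2.87213914e-01,  1.57819294e+00, -4.38911531e-06,
        1.27857259e+00, -1.49997613e-01]), 'dq': array([ 0.00046152, -0.00044413,  0.00068003,  0.00041216,  0.00086655,
        0.00078251]), 'joint_efforts': array([-6.57306718e-04, -4.05988455e+01, -2.92622870e+01, -2.47232911e-04,
        5.79503132e-03, -2.84222054e-06]), 'eef_pos': array([ 0.25325261, -0.62498056,  0.22990636]), 'tcp_rot': array([ 9.81547000e-01,  1.91217315e-01, -5.26885994e-05, -1.19223461e-03]), 'contact_force': array([-0.75022899,  0.21491803, -0.37873689]), 'wrist_torque': array([ 0.06253218, -0.0513506 ,  0.01303225]), 'opening': 0.9966455078413177} 0.0187
scene 44.594296033594944 1 [ 1.74623382 -1.11818749  0.68297815] [-0.23913391  0.29896952  1.09109027]
side 53.56123349437113 2 [ 0.02528816  2.65607426 -1.67110833] [0.52783449 0.08896376 1.50027736]
wrist 66.20611465146088 3 [-2.38141153  1.60439617  0.25529895] [-0.67468528 -0.04122662  0.38003088]
core scene [([246.0, 392.0], 0.61)]
core side [([188.0, 350.0], 0.78)]
core wrist []
core_rest scene [([261.
[... 810 characters left out ...]
cradle side [([206.0, 312.0], 0.69), ([230.0, 333.0], 0.67)]
cradle wrist []
dust_brush scene []
dust_brush side [([299.0, 307.0], 0.82), ([206.0, 309.0], 0.53)]
dust_brush wrist []
lens scene [([206.0, 270.0], 0.64)]
lens side [([266.0, 389.0], 0.67), ([230.0, 330.0], 0.15)]
lens wrist []
streak_plate scene [([220.0, 174.0], 0.53)]
streak_plate side []
streak_plate wrist []
gneiss_flat scene [([207.0, 354.0], 0.54), ([221.0, 172.0], 0.36), ([298.0, 443.0], 0.34)]
gneiss_flat side [([217.0, 277.0], 0.88), ([296.0, 308.0], 0.31)]
gneiss_flat wrist []
mica_book scene [([301.0, 444.0], 0.79)]
mica_book side [([176.0, 366.0], 0.39), ([300.0, 387.0], 0.29)]
mica_book wrist [([46.0, 191.0], 0.95)]
```

View pics/scene0.png

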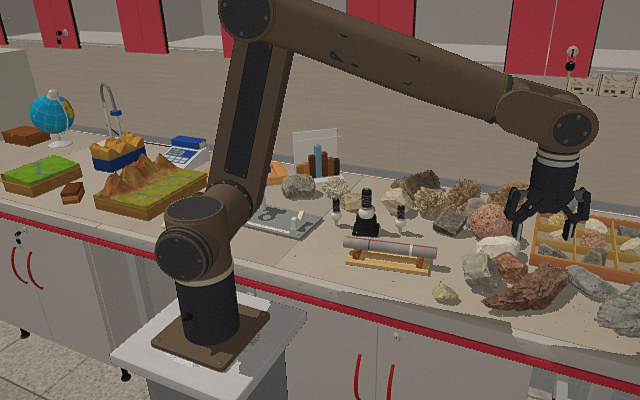

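View pics/side0.png

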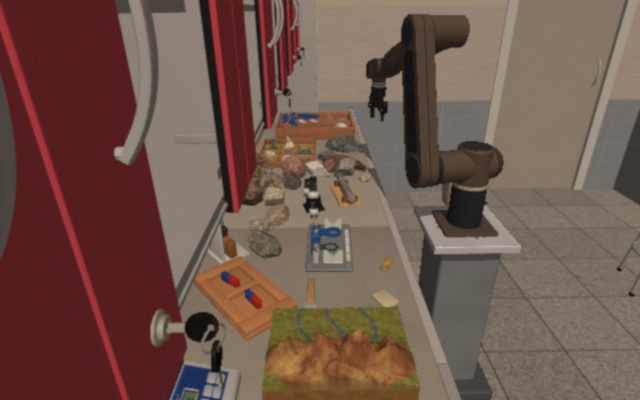

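View pics/wrist0.png

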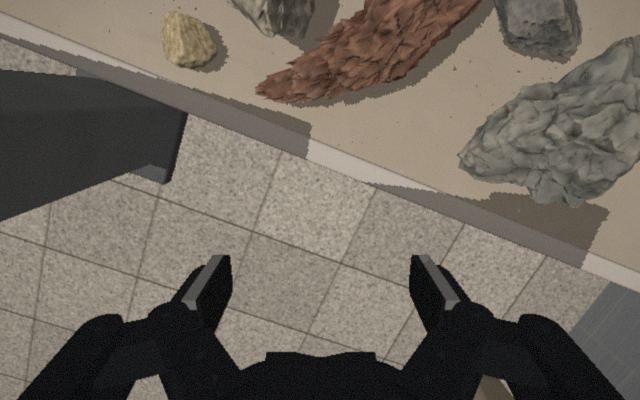

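```bash
python3 - <<'E'
import cv2
a=cv2.imread('pics/scene0.png')[150:310,220:470];cv2.imwrite('pics/sc.png',cv2.resize(a,None,fx=3.2,fy=3.2,interpolation=3))
a=cv2.imread('pics/side0.png')[150:320,250:450];cv2.imwrite('pics/sd.png',cv2.resize(a,None,fx=3.5,fy=3.5,interpolation=3))
E
```

```text
(no output)
```

View pics/sc.png

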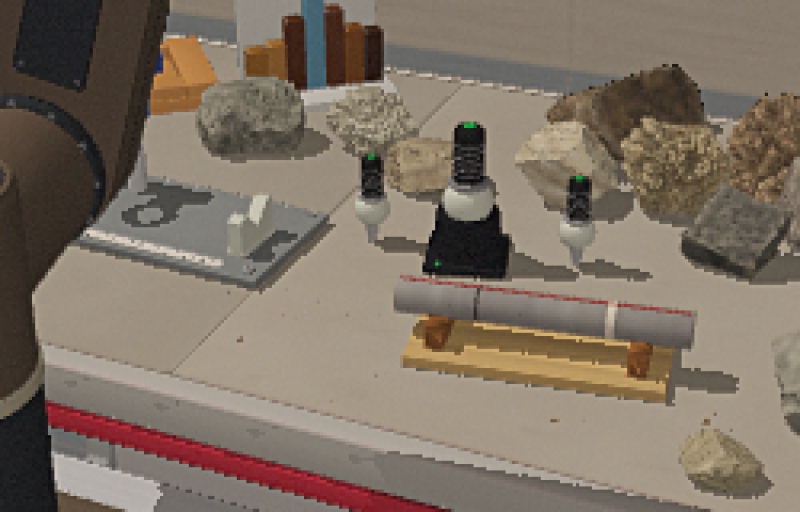

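View pics/sd.png

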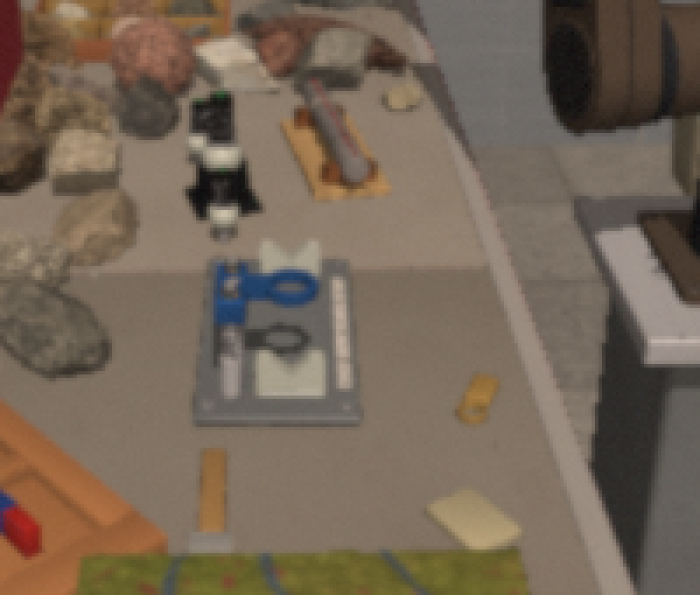

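```bash
python3 - <<'E'
from h import *
P={n:imaging.read_camera(n) for n in("scene","side")}
for n in P: R,t=RT(P[n]); print(n,-R.T@t)
s,d=P["scene"],P["side"]
print("core",onz(s,246,392,.044),onz(d,188,350,.044),tri([(s,(246,392)),(d,(188,350))]))
print("rest",onz(s,261,384,0),onz(d,193,341,0))
print("saddle",onz(s,205,272,.055),onz(d,232,328,.055),"stand",onz(s,223,272,0),onz(d,249,331,0))
print("ring",onz(d,229,334,.115))
print("probe",onz(s,211,368,.064),onz(d,194,315,.064),"cradle",onz(s,228,367,0),onz(d,206,312,0))
print("decoys",onz(s,227,335,0),onz(s,233,398,0),onz(d,219,315,0))
for n in P:
  for l in("core","stand"):
    m=finder.masks_of(l,P[n]); print(n,l,[(r["extent"],round(r["confidence"],2)) for r in m])
# core ends from mask PCA
for n,z in(("scene",.044),("side",.044)):
    m=finder.masks_of("core",P[n])
    if m:
        v=np.argwhere(m[0]["pixels"]); c=v.mean(0); u=np.linalg.svd(v-c,full_matrices=False)[2][0]; q=(v-c)@u
        a=onz(P[n],*(c+u*q.min()),z);b=onz(P[n],*(c+u*q.max()),z); print(n,a,b,(a+b)/2,np.degrees(np.arctan2(*(b-a)[:2])),np.linalg.norm(a-b))
E
```

```text
scene [-0.66742692 -0.60599993  0.72412096]
side [0.5439623  1.30567127 0.73258686]
core [ 0.43552172 -0.27472788  0.044     ] [ 0.40951983 -0.24855107  0.044     ] [ 0.41461679 -0.27433642  0.04361308]
rest [ 0.42220586 -0.25805372  0.        ] [ 0.44503186 -0.29418943  0.        ]
saddle [0.50992482 0.14429016 0.055     ] [0.51410925 0.1419956  0.055     ] stand [0.4933034  0.13863078 0.        ] [0.50446357 0.16236039 0.        ]
ring [0.49749725 0.2269127  0.115     ]
probe [ 0.57042162 -0.15513328  0.064     ] [ 0.55904923 -0.14765399  0.064     ] cradle [ 0.5798071  -0.14949596  0.        ] [ 0.57252247 -0.16794405  0.        ]
decoys [ 0.54717639 -0.0561652   0.        ] [ 0.58679955 -0.24617583  0.        ] [ 0.55966283 -0.05397429  0.        ]
scene core [([342.0, 234.7, 437.4, 261.0], 0.65)]
scene stand [([244.7, 196.6, 322.1, 241.6], 0.72), ([337.6, 190.7, 360.9, 208.6], 0.69)]
side core [([338.5, 174.5, 358.1, 201.9], 0.74), ([371.9, 287.3, 398.1, 306.8], 0.63)]
side stand [([307.0, 220.4, 352.3, 269.1], 0.74)]
scene [ 0.44692816 -0.39207357  0.044     ] [ 0.40766129 -0.14220651  0.044     ] [ 0.42729473 -0.26714004  0.044     ] -8.93104798032551 0.2529336521866081
side [ 0.45295033 -0.42930476  0.044     ] [ 0.40882206 -0.12270039  0.044     ] [ 0.43088619 -0.27600258  0.044     ] -8.190095567864935 0.30976368849878355
```

```bash
cat >> h.py <<'E'
from scipy.spatial.transform import Rotation as Ro
def goal(theta):  # tool down, tool x at yaw theta deg
    c,s=np.cos(np.radians(theta)),np.sin(np.radians(theta))
    return Ro.from_matrix(np.array([[c,s,0],[s,-c,0],[0,0,-1.]]))
def delta(xyz,theta,grip=True):
    """rows numbers from present pose; xyz is grasp point if grip else TCP"""
    s=telemetry.get_state(); R=Ro.from_quat(s["tcp_rot"]); G=goal(theta); t=np.array(xyz,float)
    if grip: t=t+G.as_matrix()[:,2]*ctrl.grip_point_offset
    d=R.inv().apply(t-s["eef_pos"])/0.15
    r=(R.inv()*G).as_rotvec()/(np.pi/2)
    return np.round(np.r_[d,r],4)
def st():
    s=telemetry.get_state(); R=Ro.from_quat(s["tcp_rot"]).as_matrix()
    print("t",round(s["time"],2),"tcp",np.round(s["eef_pos"],4),"gp",np.round(s["eef_pos"]-R[:,2]*ctrl.grip_point_offset,4),"theta",round(np.degrees(np.arctan2(R[1,0],R[0,0])),2),"z",np.round(R[:,2],4),"F",np.round(s["contact_force"],2),"open",round(s["opening"],3),"q",np.round(s["qpos"],2))
E
python3 - <<'E'
from h import *
st()
p=imaging.read_camera("wrist");R,t=RT(p);s=telemetry.get_state();T=Ro.from_quat(s["tcp_rot"])
print("cam in tool",T.inv().apply(-R.T@t-s["eef_pos"]), T.inv().as_matrix()@R.T)
print(delta([.35,-.5,.23],99,False)); print(delta([.43,-.27,.23],99,False))
E
```

```text
t 2.5 tcp [ 0.2534 -0.6256  0.2314] gp [ 0.2534 -0.6256  0.2501] theta 22.04 z [ 0.e+00 -1.e-04 -1.e+00] F [0.1  0.23 0.63] open 0.998 q [-1.34  0.29  1.58  0.    1.28 -0.15]
cam in tool [ 0.07793341  0.00051648 -0.14315296] [[ 5.48876062e-05 -9.51179602e-01 -3.08637914e-01]
 [ 9.99999777e-01 -1.53152337e-04  6.49832583e-04]
 [-6.65376116e-04 -3.08637881e-01  9.51179382e-01]]
[ 0.9114 -0.5345  0.0089  0.      0.     -0.855 ]
[ 1.9813 -1.7555  0.0089  0.      0.     -0.855 ]
```

```bash
python3 -m crank '[[0.3,-0.26,0,0,0,-0.2,1],[0.6,-0.5,0,0,0,-0.4,1],[0.9,-0.8,0,0,0,-0.5,1],[1,-0.88,0,0,0,-0.6,1],[1,-0.88,0,0,0,-0.7,1],[1,-0.88,0,0,0,-0.8,1],[1,-0.88,0,0,0,-0.855,1]]'; python3 - <<'E'
from h import *
st(); print(delta([.43,-.30,.24],99,False))
E
```

```text
time: 3.25
eef_pos: [0.3433, -0.4464, 0.2317]
tcp_rot: [0.751, 0.66, -0.0, 0.0]
contact_force: [0.3, 0.1, 0.7]
opening: 0.999
t 3.25 tcp [ 0.3433 -0.4464  0.2317] gp [ 0.3433 -0.4464  0.2504] theta 82.63 z [ 3.e-04 -6.e-04 -1.e+00] F [0.3  0.09 0.74] open 0.999 q [-1.1   0.04  1.85 -0.    1.25 -0.97]
[ 1.0422e+00  4.4800e-01 -5.6000e-02  2.0000e-04  4.0000e-04 -1.8190e-01]
```

```bash
python3 -m crank '[[0.3,0.15,0,0,0,-0.09,1],[0.6,0.3,0,0,0,-0.18,1],[0.9,0.44,-0.05,0,0,-0.18,1],[1,0.45,-0.05,0,0,-0.18,1],[1,0.45,-0.05,0,0,-0.18,1]]'; python3 - <<'E'
from h import *
st()
p=imaging.read_camera("wrist");save(p,"w1.png")
for l in("core","core_rest","probe","cradle"):
    print(l,[(np.round(r["location"],1).tolist(),round(r["confidence"],2)) for r in finder.pinpoint(l,p)])
m=finder.masks_of("core",p)
for r in m: print(r["extent"],r["confidence"])
E
```

```text
time: 3.75
eef_pos: [0.4308, -0.3058, 0.2392]
tcp_rot: [0.652, 0.758, -0.0, 0.0]
contact_force: [-0.5, 0.2, -0.6]
opening: 0.998
t 3.75 tcp [ 0.4308 -0.3058  0.2392] gp [ 0.4308 -0.3058  0.2579] theta 98.62 z [ 3.e-04 -6.e-04 -1.e+00] F [-0.45  0.16 -0.64] open 0.998 q [-0.81 -0.05  1.93 -0.    1.26 -0.96]
core [([138.0, 320.8], 0.58)]
core_rest []
probe [([35.8, 484.7], 0.9), ([141.3, 473.4], 0.74)]
cradle [([46.5, 460.0], 0.92)]
[306.7, 2.5, 341.0, 244.4] 0.61
```

View pics/w1.png

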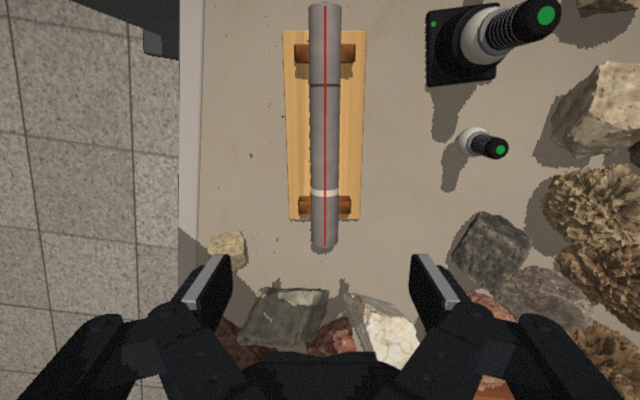

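```bash
python3 - <<'E'
from h import *
p=imaging.read_camera("wrist")
m=finder.masks_of("core",p)[0]["pixels"]
rows=range(20,230,3); pts=[]
for r in rows:
    c=np.where(m[r])[0]
    if len(c): pts.append(onz(p,r,(c.min()+c.max())/2,.044))
pts=np.array(pts);k=np.polyfit(pts[:,1],pts[:,0],1);print("x=",k,"yaw",-np.degrees(np.arctan(k[0])))
res=pts[:,0]-np.polyval(k,pts[:,1]);print("rms",res.std())
from scipy.optimize import least_squares
# full silhouette fit: project cylinder points, match row extent and width
v=np.argwhere(m);print("rows",v[:,0].min(),v[:,0].max())
yaw=-np.arctan(k[0]); a=np.array([-np.sin(yaw),np.cos(yaw),0])
def ends(y0):
    c=np.array([np.polyval(k,y0),y0,.044]); R=[]
    for sgn in(-1,1):
        for ph in np.linspace(0,2*np.pi,40): R.append(proj(p,c+a*sgn*.125+.016*(np.cos(ph)*np.array([np.cos(yaw),np.sin(yaw),0])+np.sin(ph)*np.array([0,0,1]))))
    R=np.array(R); return R[:,0].min(),R[:,0].max()
for y in np.arange(-.29,-.25,.005): print(y,np.polyval(k,y),np.round(ends(y),1))
for l in("core","probe"):
  print(l,[(onz(p,*r["location"],.044 if l=="core" else .064)) for r in finder.pinpoint(l,p)])
st()
E
```

```text
x= [-0.15506509  0.38727554] yaw 8.814375101955857
rms 0.0003862776798373022
rows 0 245
-0.29 0.4322444138370301 [ 24.4 261.9]
-0.285 0.43146908836326997 [ 18.2 258.1]
-0.27999999999999997 0.4306937628895098 [ 12.  254.3]
-0.27499999999999997 0.42991843741574964 [  5.8 250.4]
-0.26999999999999996 0.42914311194198945 [ -0.6 246.5]
-0.26499999999999996 0.42836778646822926 [ -7.  242.6]
-0.25999999999999995 0.4275924609944691 [-13.5 238.6]
-0.25499999999999995 0.42681713552070893 [-20.1 234.6]
core []
probe [array([ 0.56467669, -0.15311705,  0.064     ]), array([ 0.57885357, -0.24651953,  0.064     ])]
t 4.25 tcp [ 0.4297 -0.3082  0.2387] gp [ 0.4297 -0.3082  0.2574] theta 98.34 z [-2.e-04  1.e-04 -1.e+00] F [-0.1  -0.83  0.37] open 0.998 q [-0.81 -0.04  1.93 -0.    1.26 -0.96]
```

```bash
python3 - <<'E'
from h import *
st(); print(delta([.4302,-.277,.10],98.8)); print(delta([.4302,-.277,.042],98.8))
E
```

```text
t 4.25 tcp [ 0.4297 -0.3082  0.2387] gp [ 0.4297 -0.3082  0.2574] theta 98.34 z [-2.e-04  1.e-04 -1.e+00] F [-0.1  -0.83  0.37] open 0.998 q [-0.81 -0.04  1.93 -0.    1.26 -0.96]
[ 2.0490e-01  3.3400e-02  1.0492e+00 -1.0000e-04 -1.0000e-04 -5.1000e-03]
[ 2.0490e-01  3.3500e-02  1.4359e+00 -1.0000e-04 -1.0000e-04 -5.1000e-03]
```

```bash
python3 -m crank '[[0.2,0.033,0.2,0,0,-0.005,1],[0.205,0.033,0.5,0,0,-0.005,1],[0.205,0.033,0.75,0,0,-0.005,1],[0.205,0.033,0.9,0,0,-0.005,1],[0.205,0.033,0.9,0,0,-0.005,1]]'; python3 - <<'E'
from h import *
st(); print(delta([.4302,-.277,.042],98.8))
p=imaging.read_camera("wrist");save(p,"w2.png")
E
```

```text
time: 4.75
eef_pos: [0.4281, -0.2743, 0.0998]
tcp_rot: [0.651, 0.759, 0.0, -0.004]
contact_force: [0.3, 0.1, 0.0]
opening: 0.999
t 4.75 tcp [ 0.4281 -0.2743  0.0998] gp [ 0.4282 -0.2744  0.1185] theta 98.84 z [-0.0063  0.006  -1.    ] F [0.25 0.09 0.04] open 0.999 q [-0.77  0.08  2.08 -0.    1.   -0.92]
[-2.330e-02  1.370e-02  5.097e-01 -3.300e-03 -4.400e-03  4.000e-04]
```

View pics/w2.png

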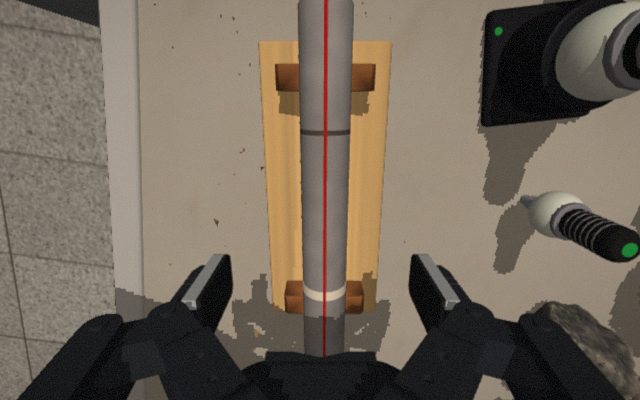

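```bash
python3 -m crank '[[-0.02,0.012,0.2,0,0,0,1],[-0.02,0.012,0.4,0,0,0,1],[-0.02,0.012,0.51,0,0,0,1],[-0.02,0.012,0.51,0,0,0,1],[-0.02,0.012,0.51,0,0,0,1]]' 80; python3 - <<'E'
from h import *
st(); print(delta([.4302,-.277,.042],98.8))
E
```

```text
time: 5.3
eef_pos: [0.4339, -0.2803, 0.0292]
tcp_rot: [0.65, 0.76, -0.0, 0.002]
contact_force: [-0.5, 1.0, 0.2]
opening: 0.997
t 5.3 tcp [ 0.4339 -0.2803  0.0292] gp [ 0.4338 -0.2802  0.0479] theta 98.85 z [ 0.0022 -0.0021 -1.    ] F [-0.46  0.97  0.18] open 0.997 q [-0.77  0.21  2.09 -0.    0.84 -0.92]
[ 0.0255 -0.021   0.0393  0.0011  0.0015  0.0005]
```

```bash
python3 -m crank '[[0,0,0,0,0,0,1],[0,0,0,0,0,0,1]]'; python3 - <<'E'
from h import *
st(); print(delta([.4302,-.277,.042],98.8))
E
```

```text
time: 5.5
eef_pos: [0.4338, -0.2801, 0.0292]
tcp_rot: [0.65, 0.76, -0.0, 0.002]
contact_force: [-0.2, 0.2, 0.1]
opening: 1.001
t 5.5 tcp [ 0.4338 -0.2801  0.0292] gp [ 0.4338 -0.2801  0.0479] theta 98.86 z [ 0.0026 -0.0025 -1.    ] F [-0.24  0.16  0.13] open 1.001 q [-0.77  0.21  2.09 -0.    0.84 -0.92]
[ 0.0243 -0.0208  0.0395  0.0014  0.0018  0.0006]
```

```bash
python3 -m crank '[[0.024,-0.021,0.04,0.001,0.002,0,1],[0.024,-0.021,0.04,0.001,0.002,0,1],[0.024,-0.021,0.04,0.001,0.002,0,0.2],[0.024,-0.021,0.04,0.001,0.002,0,0.2],[0.024,-0.021,0.04,0.001,0.002,0,0.2],[0.024,-0.021,0.04,0.001,0.002,0,0.2],[0.024,-0.021,0.04,0.001,0.002,0,0.2],[0.024,-0.021,0.04,0.001,0.002,0,0.2]]' 80; python3 - <<'E'
from h import *
st()
E
```

```text
time: 6.3
eef_pos: [0.4308, -0.2761, 0.0221]
tcp_rot: [0.651, 0.759, 0.001, 0.0]
contact_force: [4.6, 0.7, 1.0]
opening: 0.352
t 6.3 tcp [ 0.4308 -0.2761  0.0221] gp [ 0.4308 -0.2762  0.0408] theta 98.8 z [ 0.002   0.0021 -1.    ] F [4.58 0.67 1.04] open 0.352 q [-0.77  0.21  2.1   0.    0.83 -0.93]
```

```bash
python3 - <<'E'
from h import *
print(delta([.4308,-.2762,.12],98.8));print(delta([.44,-.02,.12],95))
E
python3 -m crank '[[0,0,-0.15,0,0,0,0.2],[0,0,-0.35,0,0,0,0.2],[0,0,-0.53,0,0,0,0.2],[0,0,-0.53,0,0,0,0.2],[0,0,-0.53,0,0,0,0.2],[0,0,-0.53,0,0,0,0.2]]'; python3 - <<'E'
from h import *
st(); print(delta([.45,-.02,.12],95))
p=imaging.read_camera("wrist");save(p,"w3.png")
E
```

```text
[ 4.000e-04  1.200e-03 -5.282e-01  1.500e-03 -1.200e-03  1.000e-04]
[ 1.6789e+00  3.2320e-01 -5.2440e-01  1.4000e-03 -1.2000e-03  4.2300e-02]
time: 6.9
eef_pos: [0.4278, -0.2749, 0.0983]
tcp_rot: [0.65, 0.76, 0.001, -0.004]
contact_force: [-0.9, 1.1, -5.2]
opening: 0.352
t 6.9 tcp [ 0.4278 -0.2749  0.0983] gp [ 0.4279 -0.275   0.117 ] theta 98.86 z [-0.0055  0.0062 -1.    ] F [-0.9   1.15 -5.18] open 0.352 q [-0.77  0.08  2.08  0.    0.99 -0.93]
[ 1.6562  0.4079 -0.0107 -0.003  -0.0043  0.0429]
```

View pics/w3.png

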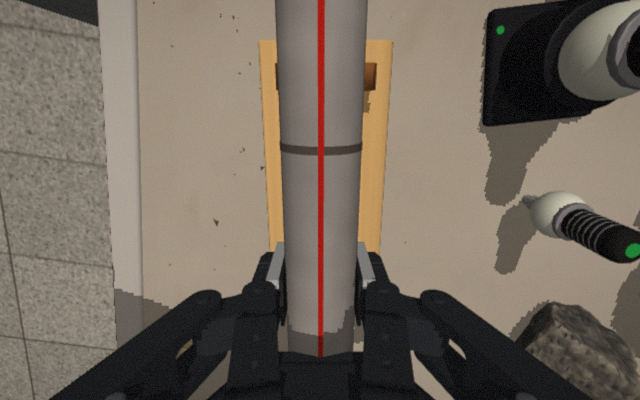

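```bash
python3 -m crank '[[0.2,0.05,-0.01,0,0,0,0.2],[0.45,0.11,-0.01,0,0,0,0.2],[0.7,0.18,-0.01,0,0,0.02,0.2],[0.9,0.22,-0.01,0,0,0.04,0.2],[0.99,0.25,-0.01,0,0,0.043,0.2],[0.99,0.25,-0.01,0,0,0.043,0.2],[0.99,0.25,-0.01,0,0,0.043,0.2]]'; python3 - <<'E'
from h import *
st()
p=imaging.read_camera("wrist");save(p,"w4.png")
for l in("stand","saddle_mid","ring_seat"):
    print(l,[(np.round(r["location"],1).tolist(),round(r["confidence"],2),onz(p,*r["location"],{"stand":0,"saddle_mid":.055,"ring_seat":.115}[l]).round(4)) for r in finder.pinpoint(l,p)])
p=imaging.read_camera("scene");save(p,"s4.png")
for l in("stand","saddle_mid","ring_seat"):
    print(l,[(np.round(r["location"],1).tolist(),round(r["confidence"],2),onz(p,*r["location"],{"stand":0,"saddle_mid":.055,"ring_seat":.115}[l]).round(4)) for r in finder.pinpoint(l,p)])
E
```

```text
time: 7.65
eef_pos: [0.4428, -0.1234, 0.1016]
tcp_rot: [0.675, 0.738, -0.0, -0.003]
contact_force: [-0.5, -0.2, -4.3]
opening: 0.35
t 7.65 tcp [ 0.4428 -0.1234  0.1016] gp [ 0.4429 -0.1235  0.1203] theta 95.05 z [-0.004   0.0034 -1.    ] F [-0.53 -0.17 -4.32] open 0.35 q [-0.49 -0.04  2.19  0.    0.99 -0.58]
stand []
saddle_mid []
ring_seat []
stand [([221.9, 269.8], 0.72, array([0.497, 0.149, 0.   ]))]
saddle_mid [([204.6, 270.5], 0.57, array([0.5106, 0.1502, 0.055 ]))]
ring_seat [([186.7, 245.3], 0.6, array([0.4856, 0.2222, 0.115 ]))]
```

View pics/w4.png

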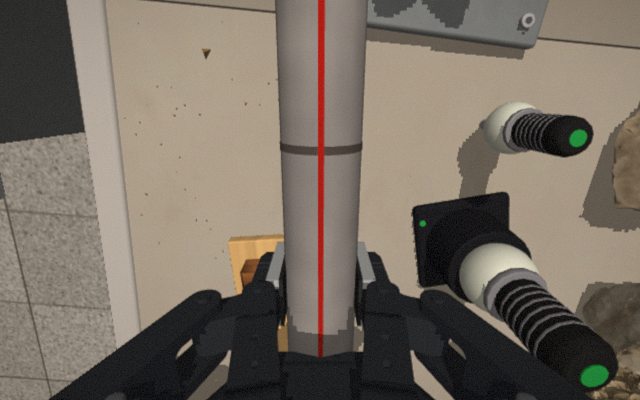

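View pics/s4.png

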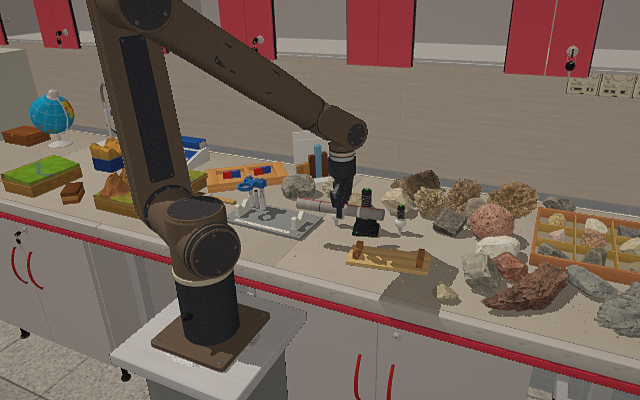

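```bash
python3 - <<'E'
from h import *
print(delta([.435,0.01,.13],95))
E
python3 -m crank '[[0.2,0.02,0,0,0,0,0.2],[0.45,0.04,0,0,0,0,0.2],[0.7,0.05,-0.03,0,0,0,0.2],[0.87,0.05,-0.06,0,0,0,0.2],[0.88,0.05,-0.06,0,0,0,0.2],[0.88,0.05,-0.06,0,0,0,0.2]]'; python3 - <<'E'
from h import *
st()
p=imaging.read_camera("wrist");save(p,"w5.png")
for l in("stand","saddle_mid","ring_seat"):
    print(l,[(np.round(r["location"],1).tolist(),round(r["confidence"],2),onz(p,*r["location"],{"stand":0,"saddle_mid":.055,"ring_seat":.115}[l]).round(4)) for r in finder.pinpoint(l,p)])
E
```

```text
[ 8.963e-01  2.120e-02 -5.450e-02 -1.100e-03 -1.900e-03 -7.000e-04]
time: 8.65
eef_pos: [0.4395, 0.0086, 0.1123]
tcp_rot: [0.675, 0.738, 0.0, -0.001]
contact_force: [0.3, -1.3, -4.4]
opening: 0.353
t 8.65 tcp [0.4395 0.0086 0.1123] gp [0.4396 0.0086 0.131 ] theta 95.08 z [-0.0014  0.0023 -1.    ] F [ 0.33 -1.34 -4.42] open 0.353 q [-0.21 -0.11  2.23  0.    1.02 -0.3 ]
stand [([17.7, 417.7], 0.73, array([0.498 , 0.1487, 0.    ]))]
saddle_mid []
ring_seat []
```

View pics/w5.png

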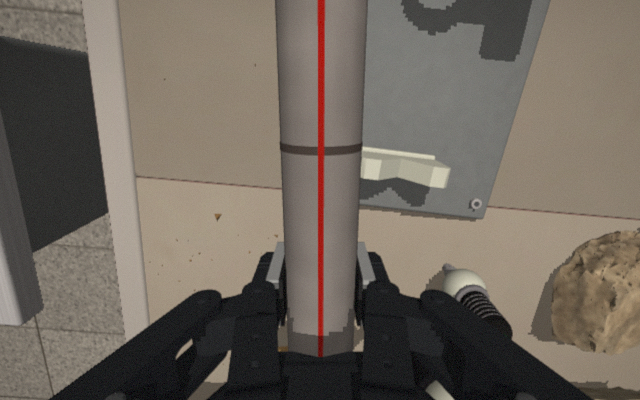

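```bash
python3 - <<'E'
import cv2
a=cv2.imread('pics/w5.png')[0:240,360:570];cv2.imwrite('pics/w5c.png',cv2.resize(a,None,fx=2.5*1.5,fy=2.5,interpolation=3) if 0 else cv2.resize(a,None,fx=2.5,fy=2.5,interpolation=3))
E
```

```text
(no output)
```

View pics/w5c.png

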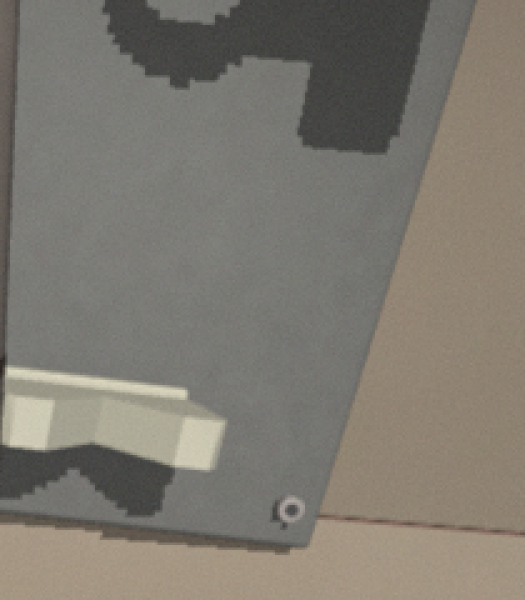

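```bash
cat > fit.py <<'E'
from h import *
from scipy.optimize import least_squares
p=imaging.read_camera("wrist")
pts=[((31,-112,50),(445,188)),((31,-98,50),(450,167)),((0,-112,32.4),(398,177)),((17.6,-112,50),(430,187)),((-17.6,-112,50),(379,178))]
lx=[(548.8,4),(518,106),(487.2,208)]; ly=[(362,205),(420,211.5),(470,217)]
def f(v,full=False):
    c,s=np.cos(v[2]),np.sin(v[2]); T=lambda q:np.array([v[0]+c*q[0]-s*q[1],v[1]+s*q[0]+c*q[1],q[2]])
    r=[]
    for q,(col,row) in pts:
        a=proj(p,T(np.array(q)/1000.)); r+=[a[0]-row,a[1]-col]
    for L,k,val in((lx,0,.075),(ly,1,-.145)):
        for col,row in L:
            w=onz(p,row,col,.012)-np.array([v[0],v[1],0]); loc=[c*w[0]+s*w[1],-s*w[0]+c*w[1]]
            r.append((loc[k]-val)*1000*1.5)
    return np.array(r)
o=least_squares(f,[.51,.145,0],loss='soft_l1');print(o.x[:2],np.degrees(o.x[2]));print(np.round(f(o.x),1))
st()
E
python3 fit.py
```

```text
[0.50561825 0.1468398 ] -5.41045014447811
[ 1.4  3.3  3.1  4.6 -1.4  1.  -0.9 -0.3 -0.7  1.4  2.6  9.1 16.9 -1.7
  3.   7.2]
t 8.9 tcp [0.4395 0.0076 0.112 ] gp [0.4395 0.0075 0.1307] theta 94.9 z [-0.0023  0.0028 -1.    ] F [ 0.15 -0.58 -5.06] open 0.351 q [-0.22 -0.11  2.23  0.    1.02 -0.3 ]
```

```bash
cat >> fit.py <<'E'
for L in(lx,ly): print([onz(p,r,c,.012)[:2].round(4).tolist() for c,r in L])
print([onz(p,r,c,q[2]/1000.)[:2].round(4).tolist() for q,(c,r) in pts])
print(p.keys(),p['cx'],p['cy'])
E
python3 fit.py|tail -3
```

```text
[[0.4739, 0.0031], [0.5235, 0.0015], [0.5667, 0.0003]]
[[0.5234, 0.0333], [0.5236, 0.0482], [0.4944, 0.0343], [0.5128, 0.0331], [0.4766, 0.0364]]
dict_keys(['pixels', 'vfov', 'cx', 'cy', 'rvec', 'tvec', 'shot']) 320.27311714268274 197.135764802396
```

```bash
python3 fit.py|tail -4|head -1
```

```text
[[0.5839, 0.1606], [0.5818, 0.0925], [0.5792, 0.0096]]
```

```bash
cat >> h.py <<'E'
S0=np.array([.498,.1466]);SY=-1.75
def sw(x,y,z):
    c,s=np.cos(np.radians(SY)),np.sin(np.radians(SY)); return [S0[0]+c*x-s*y,S0[1]+s*x+c*y,z]
E
python3 - <<'E'
from h import *
t=sw(-.065,-.0054,.11); print(t,delta(t,90+SY))
E
```

```text
[np.float64(0.4328654086242806), np.float64(0.14318752196812023), 0.11] [ 0.903   0.0338  0.1406 -0.0014 -0.0019  0.074 ]
```

```bash
python3 -m crank '[[0.2,0.01,0.03,0,0,0.02,0.2],[0.45,0.02,0.07,0,0,0.04,0.2],[0.7,0.03,0.12,0,0,0.07,0.2],[0.88,0.034,0.14,0,0,0.074,0.2],[0.9,0.034,0.14,-0.001,-0.002,0.074,0.2],[0.9,0.034,0.14,-0.001,-0.002,0.074,0.2],[0.9,0.034,0.14,-0.001,-0.002,0.074,0.2]]'; python3 - <<'E'
from h import *
st()
p=imaging.read_camera("wrist");save(p,"w6.png")
for l in("stand","saddle_mid","ring_seat"):
    print(l,[(np.round(r["location"],1).tolist(),round(r["confidence"],2),onz(p,*r["location"],{"stand":0,"saddle_mid":.055,"ring_seat":.115}[l]).round(4)) for r in finder.pinpoint(l,p)])
p=imaging.read_camera("side");save(p,"d6.png")
a=cv2.imread('pics/d6.png')[150:320,250:450];cv2.imwrite('pics/d6c.png',cv2.resize(a,None,fx=3.5,fy=3.5,interpolation=3))
E
```

```text
time: 9.7
eef_pos: [0.4331, 0.1427, 0.0917]
tcp_rot: [0.718, 0.697, -0.0, 0.0]
contact_force: [-1.2, 0.1, -5.0]
opening: 0.353
t 9.7 tcp [0.4331 0.1427 0.0917] gp [0.4331 0.1427 0.1104] theta 88.3 z [-1.e-04 -6.e-04 -1.e+00] F [-1.15  0.11 -5.05] open 0.353 q [ 0.1  -0.03  2.21 -0.    0.97  0.13]
stand [([188.6, 400.9], 0.69, array([ 0.4968,  0.1498, -0.    ])), ([218.1, 426.0], 0.2, array([0.5187, 0.1238, 0.    ]))]
saddle_mid [([216.7, 423.9], 0.94, array([0.4976, 0.1475, 0.055 ]))]
ring_seat [([215.8, 424.2], 0.64, array([0.4767, 0.1724, 0.115 ]))]
```

View pics/w6.png

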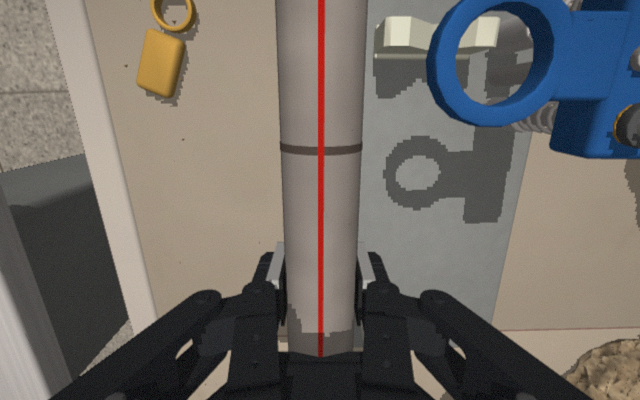

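View pics/d6c.png

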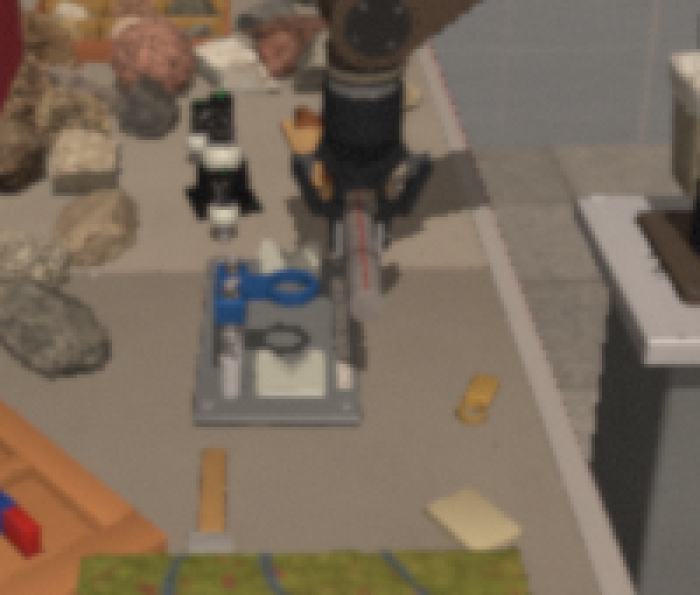

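```bash
python3 - <<'E'
from h import *
p=imaging.read_camera("wrist")
px=p["pixels"].astype(int); b=(px[...,2]>px[...,0]+60)&(px[...,2]>100)
print(onz(p,60,498,.115),sw(0,.085,.115))
a=p["pixels"][0:220,370:570];cv2.imwrite('pics/w6c.png',cv2.cvtColor(cv2.resize(a,None,fx=2.7,fy=2.7,interpolation=3),cv2.COLOR_RGB2BGR))
# overlay predicted features
im=p["pixels"].copy()
for q in[(x,y,z) for y in(.098,.112) for x,z in((-.031,.05),(-.0176,.05),(0,.0324),(.0176,.05),(.031,.05))]:
    r,c=proj(p,sw(*q)); 
    if 0<=r<400: cv2.circle(im,(int(round(c)),int(round(r))),1,(255,0,0),-1)
for ph in np.linspace(0,6.28,40):
  for rad in(.025,.017):
    r,c=proj(p,sw(rad*np.cos(ph),.085+rad*np.sin(ph),.115)); cv2.circle(im,(int(round(c)),int(round(r))),1,(255,255,0),-1)
cv2.imwrite('pics/w6o.png',cv2.cvtColor(cv2.resize(im[0:220,350:580],None,fx=2.7,fy=2.7,interpolation=0),cv2.COLOR_RGB2BGR))
t=sw(-.065,-.0054,.074); print(delta(t,90+SY))
E
```

```text
[0.49873572 0.23157841 0.115     ] [np.float64(0.5005957736228349), np.float64(0.23156035522112062), 0.115]
[ 2.600e-03 -5.000e-04  2.422e-01 -1.000e-04  2.000e-04  1.000e-04]
```

View pics/w6o.png

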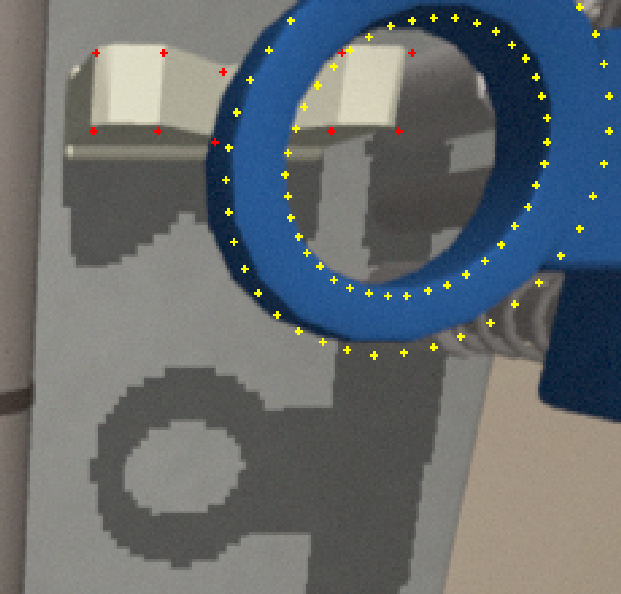

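```bash
sed -i 's/S0=np.array.*;SY/S0=np.array([.4985,.1477]);SY/' h.py; python3 -m crank '[[0,0,0.12,0,0,0,0.2],[0,0,0.24,0,0,0,0.2],[0,0,0.24,0,0,0,0.2],[0,0,0.24,0,0,0,0.2],[0,0,0.24,0,0,0,0.2]]'; python3 - <<'E'
from h import *
st(); t=sw(0,-.0054,.074); print(delta(t,90+SY))
E
```

```text
time: 10.5
eef_pos: [0.4337, 0.1434, 0.0566]
tcp_rot: [0.717, 0.697, 0.001, 0.001]
contact_force: [-0.3, 0.3, -4.7]
opening: 0.354
t 10.5 tcp [0.4337 0.1434 0.0566] gp [0.4336 0.1434 0.0753] theta 88.32 z [ 0.0016 -0.     -1.    ] F [-0.26  0.26 -4.75] open 0.354 q [ 0.1   0.03  2.22 -0.    0.89  0.13]
[ 0.0052  0.4311  0.0092  0.001  -0.      0.0008]
```

```bash
python3 -m crank '[[0.005,0.1,0.01,0,0,0,0.2],[0.005,0.2,0.01,0.001,0,0,0.2],[0.005,0.3,0.01,0.001,0,0,0.2],[0.005,0.4,0.01,0.001,0,0,0.2],[0.005,0.431,0.01,0.001,0,0,0.2],[0.005,0.431,0.01,0.001,0,0,0.2],[0.005,0.431,0.01,0.001,0,0,0.2]]'; python3 - <<'E'
from h import *
st(); t=sw(0,-.0054,.054); print(delta(t,90+SY))
p=imaging.read_camera("wrist");save(p,"w7.png")
E
```

```text
time: 11.2
eef_pos: [0.4968, 0.1423, 0.0541]
tcp_rot: [0.717, 0.697, -0.001, -0.001]
contact_force: [-0.5, -0.4, -3.5]
opening: 0.347
t 11.2 tcp [0.4968 0.1423 0.0541] gp [0.4968 0.1423 0.0728] theta 88.33 z [-2.7e-03 -2.0e-04 -1.0e+00] F [-0.46 -0.41 -3.52] open 0.347 q [0.08 0.17 2.08 0.   0.9  0.11]
[ 0.0002  0.0108  0.1252 -0.0017  0.0002  0.0009]
```

View pics/w7.png

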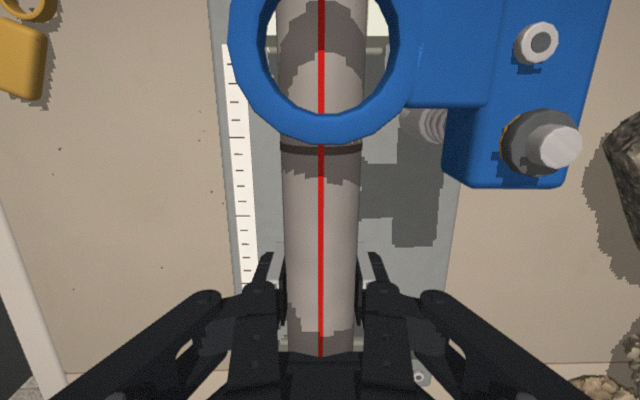

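```bash
python3 - <<'E'
from h import *
p=imaging.read_camera("wrist")
im=p["pixels"].copy()
for ph in np.linspace(0,6.28,60):
  for rad in(.025,.017):
    r,c=proj(p,sw(rad*np.cos(ph),.085+rad*np.sin(ph),.115))
    if 0<=r<400: cv2.circle(im,(int(round(c)),int(round(r))),1,(255,255,0),-1)
for y in(.098,.112):
  for x,z in((-.031,.05),(.031,.05)):
    r,c=proj(p,sw(x,y,z))
    if 0<=r<400: cv2.circle(im,(int(round(c)),int(round(r))),1,(255,0,0),-1)
cv2.imwrite('pics/w7o.png',cv2.cvtColor(cv2.resize(im[0:200,210:430],None,fx=2.7,fy=2.7,interpolation=0),cv2.COLOR_RGB2BGR))
E
```

```text
(no output)
```

View pics/w7o.png

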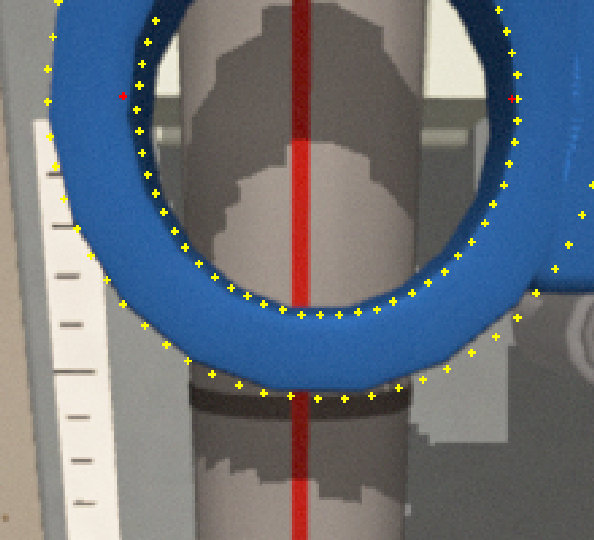

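```bash
python3 -m crank '[[0.004,0.007,0.06,-0.001,0,0,0.2],[0.004,0.007,0.11,-0.002,0,0,0.2],[0.004,0.007,0.13,-0.002,0,0,0.2],[0.004,0.007,0.13,-0.002,0,0,0.2],[0.004,0.007,0.13,-0.002,0,0,0.2]]'; python3 - <<'E'
from h import *
st(); t=sw(0,-.0054,.054); print(delta(t,90+SY))
E
```

```text
time: 11.8
eef_pos: [0.4982, 0.1428, 0.0342]
tcp_rot: [0.717, 0.697, 0.0, 0.0]
contact_force: [0.2, -0.6, -5.1]
opening: 0.357
t 11.8 tcp [0.4982 0.1428 0.0342] gp [0.4982 0.1429 0.0529] theta 88.34 z [ 5.e-04 -3.e-04 -1.e+00] F [ 0.22 -0.55 -5.06] open 0.357 q [ 0.08  0.2   2.08 -0.    0.86  0.11]
[-0.0036  0.001  -0.0071  0.0003  0.0002  0.001 ]
```

```bash
python3 -m crank '[[0,0,0.008,0,0,0,0.2],[0,0,0.008,0,0,0,0.2],[0,0,0.008,0,0,0,0.2]]';python3 -m crank '[[0,0,0.006,0,0,0,0.2],[0,0,0.006,0,0,0,0.2],[0,0,0.006,0,0,0,0.2]]'
```

```text
time: 12.1
eef_pos: [0.4985, 0.1429, 0.0334]
tcp_rot: [0.717, 0.697, 0.001, 0.001]
contact_force: [-0.2, -0.3, -2.9]
opening: 0.355
time: 12.4
eef_pos: [0.4986, 0.1429, 0.0333]
tcp_rot: [0.717, 0.697, 0.0, 0.0]
contact_force: [-4.2, -1.0, 5.7]
opening: 0.351
```

```bash
python3 -m crank '[[0,0,-0.005,0,0,0,0.4],[0,0,-0.005,0,0,0,0.5],[0,0,-0.005,0,0,0,0.7],[0,0,-0.005,0,0,0,0.7],[0,0,-0.005,0,0,0,0.7]]';python3 -m crank '[[0,0,-0.1,0,0,0,0.8],[0,0,-0.3,0,0,0,0.9],[0,0,-0.5,0,0,0,1],[0,0,-0.7,0,0,0,1],[0,0,-0.9,0,0,0,1],[-0.2,0,-0.95,0,0,0,1],[-0.4,0,-0.95,0,0,0,1],[-0.4,0,-0.95,0,0,0,1]]'; python3 - <<'E'
from h import *
st()
p=imaging.read_camera("wrist");save(p,"w8.png")
p=imaging.read_camera("side");save(p,"d8.png")
a=cv2.imread('pics/d8.png')[190:290,280:380];cv2.imwrite('pics/d8c.png',cv2.resize(a,None,fx=6,fy=6,interpolation=3))
E
```

```text
time: 12.9
eef_pos: [0.4985, 0.1428, 0.0331]
tcp_rot: [0.717, 0.697, 0.0, 0.001]
contact_force: [0.1, -0.1, -0.2]
opening: 0.697
time: 13.7
eef_pos: [0.4968, 0.0808, 0.1763]
tcp_rot: [0.718, 0.696, 0.001, 0.001]
contact_force: [-0.2, -0.2, 0.5]
opening: 1.0
t 13.7 tcp [0.4968 0.0808 0.1763] gp [0.4968 0.0808 0.195 ] theta 88.16 z [ 0.0027 -0.0012 -1.    ] F [-0.2  -0.18  0.46] open 1.0 q [-0.04 -0.04  2.04 -0.    1.14 -0.01]
```

View pics/w8.png

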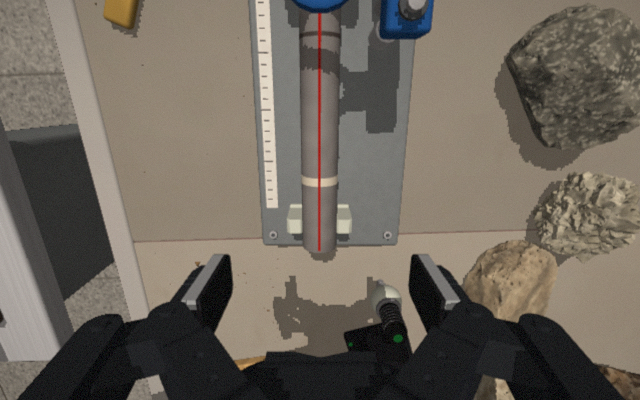

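View pics/d8c.png

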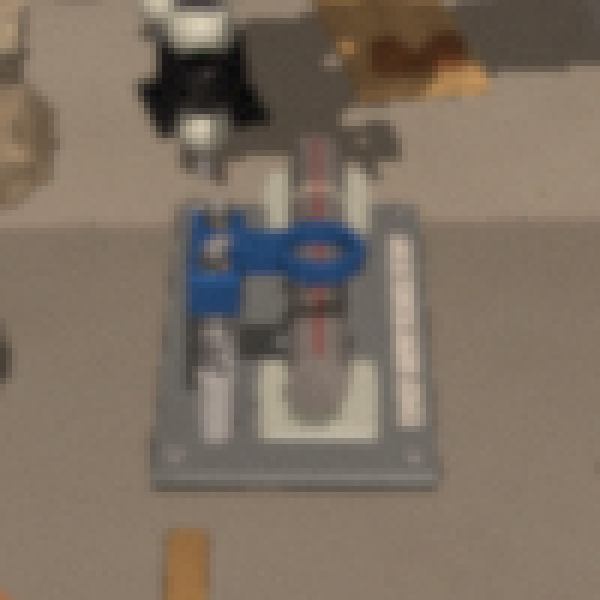

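```bash
python3 - <<'E'
from h import *
p=imaging.read_camera("wrist"); 
im=p["pixels"].copy()
def dot(q,c):
    r,cc=proj(p,sw(*q))
    if 0<=r<400: im[int(round(r)),int(round(cc))]=c
for ph in np.linspace(0,6.28,80): dot((.016*np.cos(ph),-.125,.055+.016*np.sin(ph)),(255,0,255))
for x in(-.031,-.0176,.0176,.031):
  for y in(-.098,-.112): dot((x,y,.05),(255,255,0))
cv2.imwrite('pics/w8o.png',cv2.cvtColor(cv2.resize(im[150:270,250:410],None,fx=5,fy=5,interpolation=0),cv2.COLOR_RGB2BGR))
for l in("core","saddle_mid","stand"):
    print(l,[(np.round(r["location"],1).tolist(),round(r["confidence"],2),onz(p,*r["location"],.055*(l!="stand")).round(4)) for r in finder.pinpoint(l,p)])
print(sw(0,0,0)); st(); print(delta([.565,-.152,.19],88))
E
```

```text
core [([111.0, 320.5], 0.85, array([0.4979, 0.1502, 0.055 ]))]
saddle_mid []
stand []
[np.float64(0.4985), np.float64(0.1477), 0]
t 14.0 tcp [0.4963 0.0836 0.1753] gp [0.4963 0.0837 0.194 ] theta 88.38 z [ 5.e-04 -0.e+00 -1.e+00] F [ 0.32  0.36 -0.48] open 1.0 q [-0.03 -0.04  2.04 -0.    1.14 -0.01]
[-1.5574e+00  5.0220e-01  2.6700e-02  3.0000e-04  0.0000e+00  4.3000e-03]
```

View pics/w8o.png

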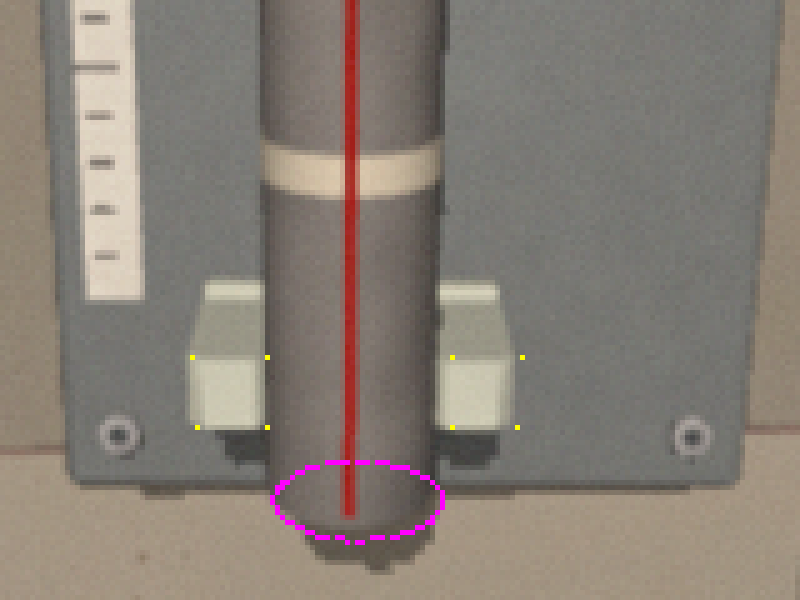

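```bash
python3 - <<'E'
from h import *
print(delta([.4982,.1428,.0545],88.3,1))
E
python3 -m crank '[[0.2,0.005,0,0,0,0,0.9],[0.39,0.01,0.2,0,0,0,0.8],[0.395,0.012,0.5,0,0,0,0.75],[0.395,0.012,0.75,0,0,0,0.75],[0.395,0.012,0.9,0,0,0,0.75],[0.395,0.012,0.93,0,0,0,0.75],[0.395,0.012,0.93,0,0,0,0.75],[0.395,0.012,0.93,0,0,0,0.75]]'; python3 - <<'E'
from h import *
st()
E
```

```text
[3.946e-01 1.200e-03 9.297e-01 3.000e-04 0.000e+00 9.000e-04]
time: 14.8
eef_pos: [0.5015, 0.1424, 0.0377]
tcp_rot: [0.717, 0.697, 0.001, 0.001]
contact_force: [-0.4, -0.4, 0.9]
opening: 0.751
t 14.8 tcp [0.5015 0.1424 0.0377] gp [0.5014 0.1424 0.0564] theta 88.35 z [ 0.004 -0.    -1.   ] F [-0.42 -0.36  0.89] open 0.751 q [ 0.08  0.2   2.08 -0.    0.86  0.11]
```

```bash
python3 -m crank '[[0,-0.021,0.018,0.002,0,0,0.75],[0,-0.021,0.018,0.002,0,0,0.75],[0,-0.021,0.018,0.002,0,0,0.5],[0,-0.021,0.018,0.002,0,0,0.25],[0,-0.021,0.018,0.002,0,0,0.25],[0,-0.021,0.018,0.002,0,0,0.25],[0,-0.021,0.018,0.002,0,0,0.25]]' 30; python3 -m crank '[[-0.009,0,-0.002,0,0,0,0.25],[-0.018,0,-0.002,0,0,0,0.25],[-0.018,0,-0.002,0,0,0,0.25],[-0.018,0,-0.002,0,0,0,0.25]]';python3 -c "
from h import *
st()"
```

```text
time: 15.5
eef_pos: [0.4981, 0.1421, 0.0342]
tcp_rot: [0.717, 0.697, 0.0, 0.0]
contact_force: [2.1, -0.5, 2.6]
opening: 0.369
time: 15.9
eef_pos: [0.498, 0.1402, 0.0342]
tcp_rot: [0.718, 0.696, 0.001, -0.0]
contact_force: [3.1, 3.1, -0.4]
opening: 0.367
t 15.9 tcp [0.498  0.1402 0.0342] gp [0.498  0.1401 0.0529] theta 88.28 z [ 0.001   0.0016 -1.    ] F [ 3.09  3.13 -0.37] open 0.367 q [0.08 0.2  2.09 0.   0.85 0.11]
```

Moved about 2 mm; one small step more, then release and retreat.

```bash
python3 -m crank '[[-0.004,0,0,0,0,0,0.25],[-0.004,0,0,0,0,0,0.25],[-0.004,0,0,0,0,0,0.5],[-0.004,0,0,0,0,0,0.7],[-0.004,0,0,0,0,0,0.75]]';python3 -m crank '[[0,0,-0.1,0,0,0,0.8],[0,0,-0.3,0,0,0,0.9],[0,0,-0.5,0,0,0,1],[0,0,-0.7,0,0,0,1],[0,0,-0.9,0,0,0,1],[-0.2,0,-0.95,0,0,0,1],[-0.4,0,-0.95,0,0,0,1],[-0.4,0,-0.95,0,0,0,1]]'; python3 - <<'E'
from h import *
imaging.read_camera("wrist");imaging.read_camera("wrist")
p=imaging.read_camera("wrist"); st()
im=p["pixels"].copy()
def dot(q,c):
    r,cc=proj(p,sw(*q))
    if 0<=r<400: im[int(round(r)),int(round(cc))]=c
for ph in np.linspace(0,6.28,80): dot((.016*np.cos(ph),-.125,.055+.016*np.sin(ph)),(255,0,255))
for x in(-.031,-.0176,.0176,.031):
  for y in(-.098,-.112): dot((x,y,.05),(255,255,0))
cv2.imwrite('pics/w9o.png',cv2.cvtColor(cv2.resize(im[150:270,250:410],None,fx=5,fy=5,interpolation=0),cv2.COLOR_RGB2BGR))
print(delta([.565,-.152,.19],88))
E
```

```text
time: 16.4
eef_pos: [0.4959, 0.1386, 0.0331]
tcp_rot: [0.717, 0.697, -0.002, -0.001]
contact_force: [-0.8, -0.2, -0.5]
opening: 0.75
time: 17.2
eef_pos: [0.4952, 0.0766, 0.1765]
tcp_rot: [0.718, 0.696, -0.001, -0.0]
contact_force: [-1.0, -0.0, 0.0]
opening: 0.998
t 17.35 tcp [0.495  0.0791 0.1757] gp [0.495  0.0791 0.1944] theta 88.3 z [-3.3e-03  3.0e-04 -1.0e+00] F [ 1.31 -0.39 -0.17] open 1.002 q [-0.04 -0.04  2.05  0.    1.14 -0.01]
[-1.526e+00  5.126e-01  2.730e-02 -2.100e-03 -1.000e-04  3.300e-03]
```

View pics/w9o.png

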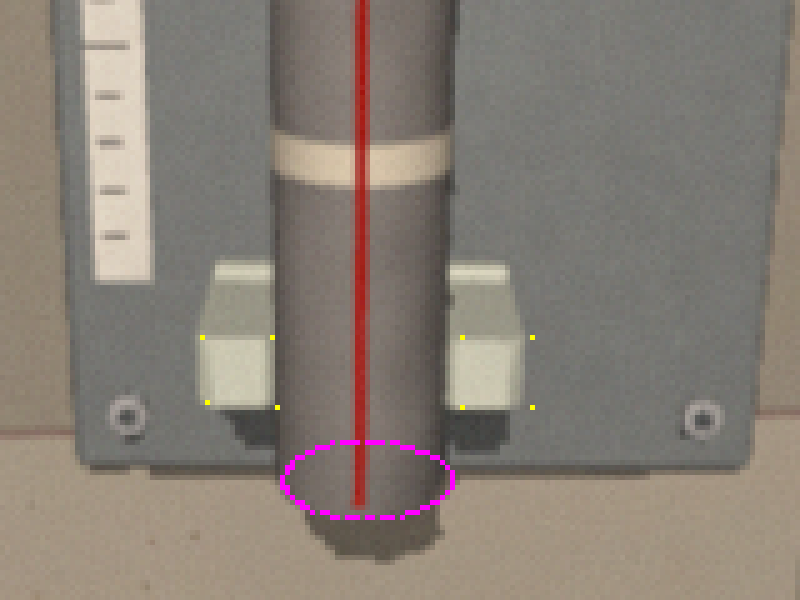

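```bash
python3 -c "
from h import *
print(delta([.56,-.21,.25],88,False))"
python3 -m crank '[[-0.2,0.05,-0.2,0,0,0,1],[-0.5,0.12,-0.4,0,0,0,1],[-0.8,0.2,-0.5,0,0,0,1],[-0.97,0.25,-0.5,0,0,0,1],[-0.97,0.25,-0.5,0,0,0,1]]';python3 -m crank '[[-0.3,0.07,0,0,0,0,1],[-0.6,0.14,0,0,0,0,1],[-0.9,0.2,0,0,0,0,1],[-0.97,0.2,0,0,0,0,1],[-0.97,0.2,0,0,0,0,1],[-0.97,0.2,0,0,0,0,1],[-0.97,0.2,0,0,0,0,1]]'
python3 - <<'E'
from h import *
p=imaging.read_camera("wrist");save(p,"w10.png");st()
for l in("probe","cradle","probe_end"):
    print(l,[(np.round(r["location"],1).tolist(),round(r["confidence"],2),onz(p,*r["location"],{"probe":.064,"cradle":0,"probe_end":.013}[l]).round(4)) for r in finder.pinpoint(l,p)])
print([r["extent"] for r in finder.masks_of("probe",p)])
E
```

```text
[-1.9134e+00  4.8910e-01 -4.9730e-01 -2.1000e-03 -1.0000e-04  3.3000e-03]
time: 17.85
eef_pos: [0.5299, -0.0699, 0.2517]
tcp_rot: [0.718, 0.696, -0.001, 0.0]
contact_force: [0.4, -0.6, -0.6]
opening: 0.997
time: 18.55
eef_pos: [0.5546, -0.2118, 0.2509]
tcp_rot: [0.717, 0.698, -0.001, -0.001]
contact_force: [-1.0, 0.8, 1.0]
opening: 0.998
t 18.6 tcp [ 0.5546 -0.212   0.2511] gp [ 0.5547 -0.212   0.2698] theta 88.45 z [-2.2e-03  4.0e-04 -1.0e+00] F [ 0.2  -0.39 -0.14] open 0.998 q [-0.54  0.1   1.76 -0.    1.29 -0.51]
probe [([114.2, 330.1], 0.95, array([ 0.5651, -0.1504,  0.064 ])), ([194.2, 353.9], 0.88, array([ 0.5904, -0.2383,  0.064 ])), ([15.0, 330.3], 0.81, array([ 0.5668, -0.0594,  0.064 ]))]
cradle []
probe_end [([21.4, 325.5], 0.75, array([ 0.5631, -0.054 ,  0.013 ]))]
[[312.1, 0.7, 342.2, 35.8], [307.4, 91.6, 351.3, 139.8], [339.1, 181.1, 368.1, 219.9]]
```

View pics/w10.png

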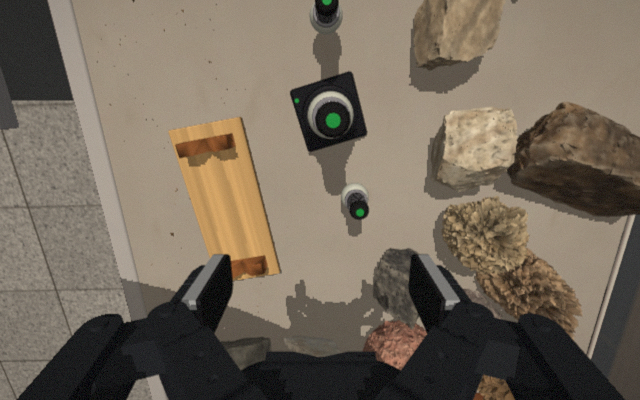

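```bash
python3 - <<'E'
from h import *
p=imaging.read_camera("wrist")
cv2.imwrite('pics/w10c.png',cv2.cvtColor(cv2.resize(p["pixels"][0:225,270:395],None,fx=2.6,fy=2.6,interpolation=3),cv2.COLOR_RGB2BGR))
cv2.imwrite('pics/w10d.png',cv2.cvtColor(cv2.resize(p["pixels"][65:160,280:380],None,fx=6,fy=6,interpolation=3),cv2.COLOR_RGB2BGR))
px=p["pixels"].astype(int); g=(px[...,1]>px[...,0]+50)&(px[...,1]>px[...,2]+40)&(px[...,1]>90)
n,lab,stt,cen=cv2.connectedComponentsWithStats(g.astype(np.uint8))
for i in range(1,n):
    if stt[i,4]>3: print(stt[i],cen[i],onz(p,cen[i][1],cen[i][0],.141))
E
```

```text
[322   0   9   3  21] [326.           0.80952381] [ 0.56180371 -0.06900532  0.141     ]
[294  97   5   5  19] [296.21052632  99.        ] [ 0.53686069 -0.13562098  0.141     ]
[326 111  14  15 175] [332.42857143 118.22857143] [ 0.56513498 -0.15110727  0.141     ]
[356 207   8   8  50] [359.4  210.54] [ 0.58765267 -0.23071896  0.141     ]
```

View pics/w10c.png

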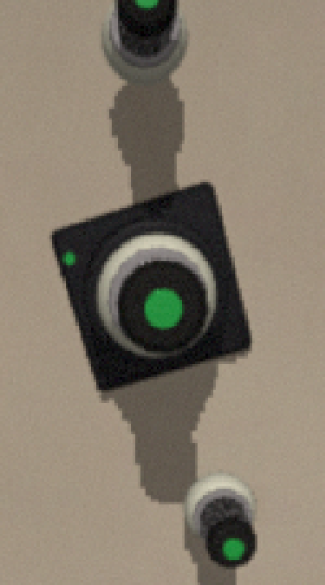

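View pics/w10d.png

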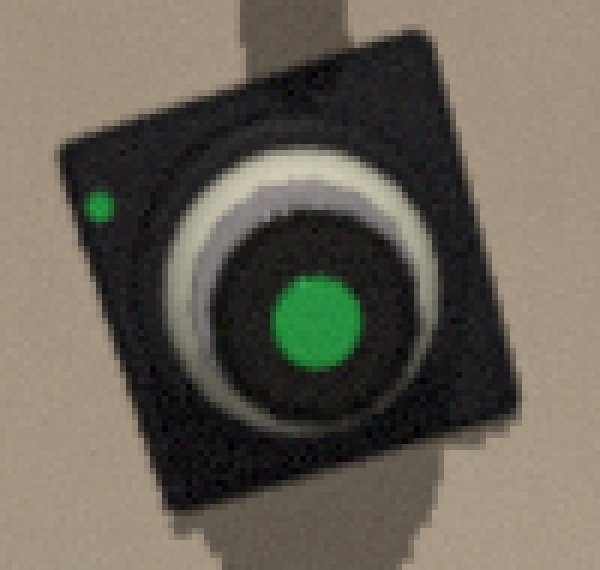

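```bash
python3 -c "
from h import *
print(delta([.5651,-.151,.19],88.3,True))"
```

```text
[ 4.173e-01  5.880e-02  5.337e-01 -1.100e-03  2.000e-04  9.000e-04]
```

```bash
python3 -m crank '[[0.15,0.03,0.05,0,0,0,1],[0.3,0.05,0.15,0,0,0,1],[0.417,0.059,0.35,0,0,0,1],[0.417,0.059,0.48,-0.001,0,0,1],[0.417,0.059,0.48,-0.001,0,0,1],[0.417,0.059,0.48,-0.001,0,0,1],[0.417,0.059,0.48,-0.001,0,0,1]]';python3 -c "
from h import *
p=imaging.read_camera('wrist');save(p,'w11.png');st()
print(delta([.5651,-.151,.116],88.3,True))"
```

```text
time: 19.55
eef_pos: [0.5661, -0.1525, 0.1811]
tcp_rot: [0.718, 0.697, 0.0, 0.001]
contact_force: [-0.1, -0.7, -0.6]
opening: 1.001
t 19.6 tcp [ 0.5661 -0.1526  0.1812] gp [ 0.5661 -0.1525  0.1999] theta 88.3 z [ 0.0027 -0.0017 -1.    ] F [-0.43  0.37  0.34] open 1.0 q [-0.44  0.14  1.85 -0.    1.15 -0.41]
[ 1.100e-02 -8.500e-03  5.592e-01  1.700e-03  1.000e-03 -1.000e-04]
```

View pics/w11.png

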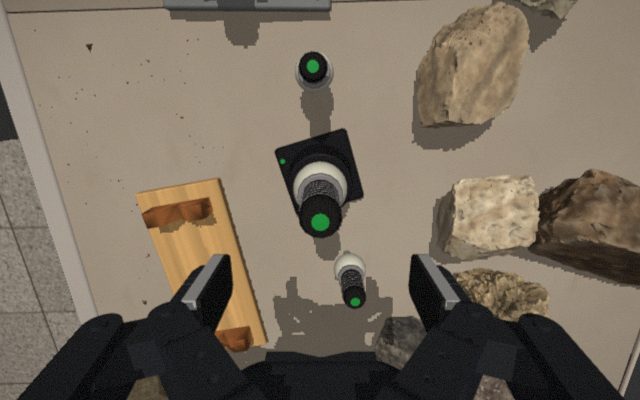

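```bash
python3 -c "
from h import *
p=imaging.read_camera('wrist')
px=p['pixels'].astype(int); g=(px[...,1]>px[...,0]+50)&(px[...,1]>px[...,2]+40)&(px[...,1]>90)
n,lab,s,cen=cv2.connectedComponentsWithStats(g.astype(np.uint8))
for i in range(1,n):
    if s[i,4]>60: print(s[i],cen[i],onz(p,cen[i][1],cen[i][0],.141))
print([(onz(p,*r['location'],.064),r['confidence']) for r in finder.pinpoint('probe',p)])
st()
print(delta([.5651,-.151,.116],88.3,True))"
```

```text
[307  60  12  13 125] [312.376  65.832] [ 0.56389168 -0.05782225  0.141     ]
[311 213  18  18 245] [319.77142857 221.67346939] [ 0.56516272 -0.15070427  0.141     ]
[(array([ 0.56623551, -0.14989499,  0.064     ]), 0.96), (array([ 0.56607812, -0.05513824,  0.064     ]), 0.69), (array([ 0.5920494 , -0.23233556,  0.064     ]), 0.65)]
t 19.7 tcp [ 0.5659 -0.1524  0.1808] gp [ 0.5658 -0.1524  0.1995] theta 88.3 z [ 0.0022 -0.0014 -1.    ] F [ 0.03 -0.45  0.2 ] open 1.002 q [-0.44  0.14  1.85 -0.    1.15 -0.41]
[ 0.0099 -0.0066  0.5568  0.0014  0.0008 -0.    ]
```

```bash
python3 -m crank '[[0.01,-0.007,0.1,0.001,0.001,0,1],[0.01,-0.007,0.25,0.001,0.001,0,1],[0.01,-0.007,0.4,0.001,0.001,0,1],[0.01,-0.007,0.52,0.001,0.001,0,1],[0.01,-0.007,0.555,0.001,0.001,0,1],[0.01,-0.007,0.555,0.001,0.001,0,1],[0.01,-0.007,0.555,0.001,0.001,0,1]]' 90;python3 -c "
from h import *
st()
print(delta([.5653,-.1508,.116],88.3,True))"
```

```text
time: 20.4
eef_pos: [0.5646, -0.1505, 0.0966]
tcp_rot: [0.717, 0.697, 0.0, -0.001]
contact_force: [0.2, 0.4, 0.7]
opening: 1.0
t 20.4 tcp [ 0.5646 -0.1505  0.0966] gp [ 0.5646 -0.1505  0.1153] theta 88.32 z [-8.e-04  9.e-04 -1.e+00] F [0.16 0.38 0.74] open 1.0 q [-0.43  0.24  1.9   0.    1.   -0.41]
[-0.0022  0.0048 -0.0046 -0.0005 -0.0005  0.0003]
```

```bash
python3 -m crank '[[-0.002,0.005,-0.004,0,0,0,0.8],[-0.002,0.005,-0.004,0,0,0,0.5],[-0.002,0.005,-0.004,0,0,0,0.2],[-0.002,0.005,-0.004,0,0,0,0.2],[-0.002,0.005,-0.004,0,0,0,0.2],[-0.002,0.005,-0.004,0,0,0,0.2],[-0.002,0.005,-0.004,0,0,0,0.2],[-0.002,0.005,-0.004,0,0,0,0.2],[-0.002,0.005,-0.004,0,0,0,0.2]]' 90;python3 -c "
from h import *
st()"
```

```text
time: 21.3
eef_pos: [0.5655, -0.1507, 0.0974]
tcp_rot: [0.717, 0.697, 0.0, -0.0]
contact_force: [0.3, 2.0, 6.2]
opening: 0.328
t 21.3 tcp [ 0.5655 -0.1507  0.0974] gp [ 0.5655 -0.1507  0.1161] theta 88.33 z [-3.e-04  9.e-04 -1.e+00] F [0.27 2.   6.2 ] open 0.328 q [-0.43  0.24  1.9   0.    1.01 -0.41]
```

```bash
python3 -m crank '[[0,0,-0.1,0,0,0,0.2],[0,0,-0.25,0,0,0,0.2],[0,0,-0.45,0,0,0,0.2],[0,0,-0.65,0,0,0,0.2],[0,0,-0.85,0,0,0,0.2],[0,0,-0.92,0,0,0,0.2],[0,0,-0.92,0,0,0,0.2],[0,0,-0.92,0,0,0,0.2]]';python3 - <<'E'
from h import *
st()
p=imaging.read_camera('wrist');save(p,'w12.png')
p=imaging.read_camera('side');save(p,'d12.png')
a=cv2.imread('pics/d12.png')[120:270,260:400];cv2.imwrite('pics/d12c.png',cv2.resize(a,None,fx=4,fy=4,interpolation=3))
t=sw(0,.085,.25);print(t,delta(t,88.3))
E
```

```text
time: 22.1
eef_pos: [0.564, -0.1503, 0.2325]
tcp_rot: [0.717, 0.697, -0.001, -0.003]
contact_force: [0.2, 0.1, -3.6]
opening: 0.328
t 22.1 tcp [ 0.564  -0.1503  0.2325] gp [ 0.5641 -0.1504  0.2512] theta 88.32 z [-0.0051  0.0027 -1.    ] F [ 0.17  0.12 -3.56] open 0.328 q [-0.43  0.09  1.8   0.    1.26 -0.41]
[np.float64(0.501095773622835), np.float64(0.2326603552211206), 0.25] [ 2.539e+00 -4.923e-01  1.370e-02 -4.200e-03 -2.000e-03  3.000e-04]
```

View pics/w12.png

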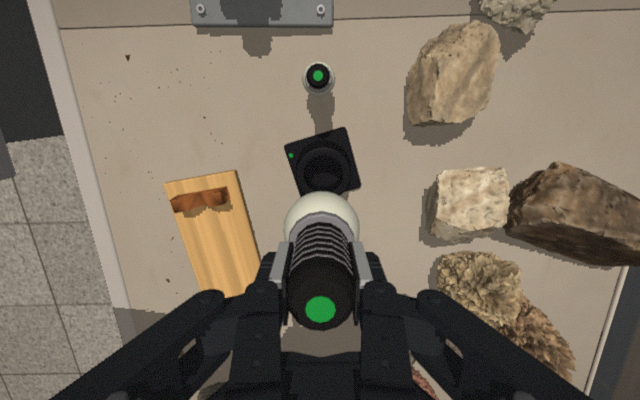

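View pics/d12c.png

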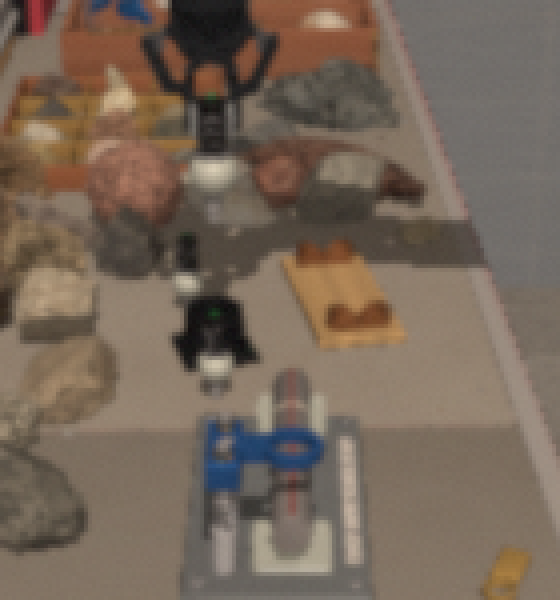

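```bash
python3 -m crank '[[0.2,-0.04,0,0,0,0,0.2],[0.5,-0.1,0,0,0,0,0.2],[0.8,-0.16,0,0,0,0,0.2],[0.95,-0.18,0,0,0,0,0.2],[0.95,-0.18,0,0,0,0,0.2]]';python3 -m crank '[[0.2,-0.04,0,0,0,0,0.2],[0.5,-0.1,0,0,0,0,0.2],[0.75,-0.16,0,0,0,0,0.2],[0.8,-0.18,0,0,0,0,0.2],[0.8,-0.18,0,0,0,0,0.2],[0.8,-0.18,0,0,0,0,0.2]]'
python3 - <<'E'
from h import *
st()
p=imaging.read_camera('wrist')
for l in("ring_seat","core","saddle_mid"):
    print(l,[(np.round(r["location"],1).tolist(),round(r["confidence"],2),onz(p,*r["location"],.115 if l=="ring_seat" else .055).round(4)) for r in finder.pinpoint(l,p)])
im=p["pixels"].copy()
for ph in np.linspace(0,6.28,70):
  for rad in(.025,.017):
    r,c=proj(p,sw(rad*np.cos(ph),.085+rad*np.sin(ph),.115))
    if 0<=r<400: im[int(round(r)),int(round(c))]=(255,255,0)
save(dict(pixels=im),'w13.png')
t=sw(0,.085,.25);print(t,delta(t,88.3))
E
```

```text
time: 22.7
eef_pos: [0.5407, -0.0045, 0.2327]
tcp_rot: [0.716, 0.698, -0.001, -0.003]
contact_force: [0.3, -0.2, -1.7]
opening: 0.327
time: 23.3
eef_pos: [0.5189, 0.1121, 0.2343]
tcp_rot: [0.718, 0.696, -0.001, -0.001]
contact_force: [0.4, -0.0, -1.7]
opening: 0.327
t 23.3 tcp [0.5189 0.1121 0.2343] gp [0.519  0.1121 0.253 ] theta 88.29 z [-2.8e-03  4.0e-04 -1.0e+00] F [ 0.37 -0.   -1.66] open 0.327 q [ 0.02 -0.03  1.92  0.    1.25  0.05]
ring_seat []
core [([136.4, 300.9], 0.82, array([0.4986, 0.1524, 0.055 ])), ([333.2, 356.4], 0.48, array([ 0.5578, -0.1002,  0.055 ]))]
saddle_mid []
[np.float64(0.501095773622835), np.float64(0.2326603552211206), 0.25] [ 8.003e-01 -1.451e-01  2.460e-02 -1.400e-03 -7.000e-04 -9.000e-04]
```

View pics/w13.png

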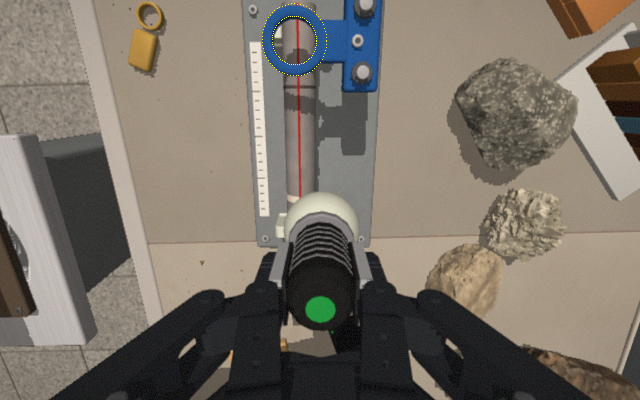

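```bash
python3 - <<'E'
from h import *
a=cv2.imread('pics/w13.png')[0:95,245:345];cv2.imwrite('pics/w13c.png',cv2.resize(a,None,fx=6,fy=6,interpolation=0))
E
```

```text
(no output)
```

View pics/w13c.png

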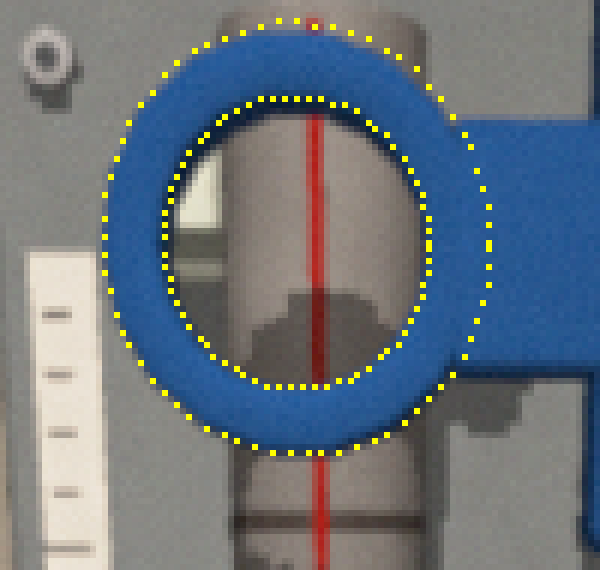

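```bash
python3 -m crank '[[0.2,-0.04,0,0,0,0,0.2],[0.5,-0.1,0,0,0,0,0.2],[0.78,-0.145,0.02,-0.001,-0.001,0,0.2],[0.8,-0.145,0.02,-0.001,-0.001,0,0.2],[0.8,-0.145,0.02,-0.001,-0.001,0,0.2],[0.8,-0.145,0.02,-0.001,-0.001,0,0.2]]'
python3 - <<'E'
from h import *
st()
imaging.read_camera('wrist')
p=imaging.read_camera('wrist');save(p,'w14.png')
d=imaging.read_camera('side');save(d,'d14.png')
a=cv2.imread('pics/d14.png')[140:290,270:400];cv2.imwrite('pics/d14c.png',cv2.resize(a,None,fx=4,fy=4,interpolation=3))
st();t=sw(0,.085,.19);print(t,delta(t,88.3))
E
```

```text
time: 24.1
eef_pos: [0.5009, 0.2329, 0.2321]
tcp_rot: [0.718, 0.696, -0.0, 0.0]
contact_force: [-0.3, -0.2, -2.3]
opening: 0.328
t 24.1 tcp [0.5009 0.2329 0.2321] gp [0.5009 0.2329 0.2508] theta 88.27 z [-4.e-04 -9.e-04 -1.e+00] F [-0.26 -0.17 -2.29] open 0.328 q [ 0.25  0.02  1.88 -0.    1.25  0.28]
t 24.25 tcp [0.501  0.2326 0.2323] gp [0.501  0.2326 0.251 ] theta 88.22 z [-2.e-04 -4.e-04 -1.e+00] F [-0.01  0.29 -1.5 ] open 0.323 q [ 0.25  0.02  1.88 -0.    1.25  0.28]
[np.float64(0.501095773622835), np.float64(0.2326603552211206), 0.19] [ 5.000e-04  7.000e-04  4.064e-01 -1.000e-04  3.000e-04 -9.000e-04]
```

View pics/w14.png

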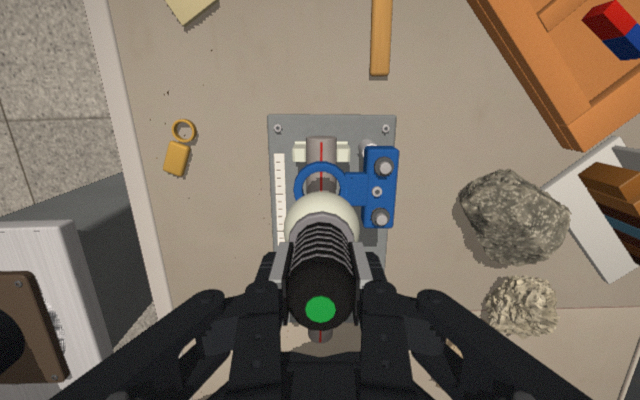

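View pics/d14c.png

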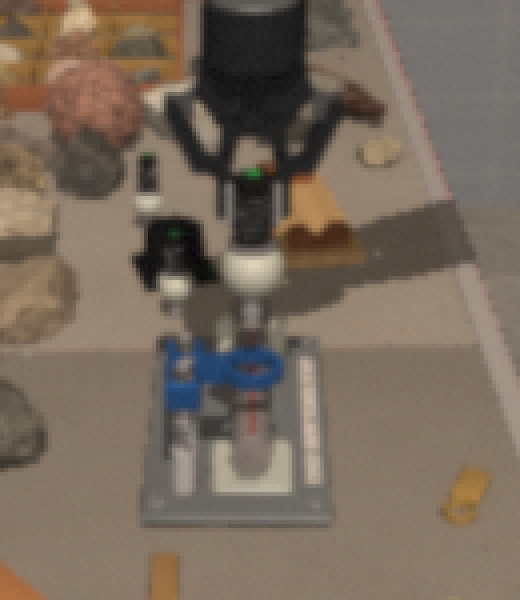

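```bash
python3 -m crank '[[0,0,0.1,0,0,0,0.2],[0,0,0.2,0,0,0,0.2],[0,0,0.3,0,0,0,0.2],[0,0,0.38,0,0,0,0.2],[0,0,0.4,0,0,0,0.2],[0,0,0.4,0,0,0,0.2],[0,0,0.4,0,0,0,0.2]]'
python3 - <<'E'
from h import *
st()
p=imaging.read_camera('wrist');save(p,'w15.png')
d=imaging.read_camera('side');save(d,'d15.png')
a=cv2.imread('pics/d15.png')[170:270,290:370];cv2.imwrite('pics/d15c.png',cv2.resize(a,None,fx=6,fy=6,interpolation=3))
t=sw(0,.085,.184);print(t,delta(t,88.3))
E
```

```text
time: 24.95
eef_pos: [0.5009, 0.234, 0.1727]
tcp_rot: [0.717, 0.697, 0.0, 0.0]
contact_force: [-0.7, 0.4, -1.9]
opening: 0.33
t 24.95 tcp [0.5009 0.234  0.1727] gp [0.5009 0.234  0.1914] theta 88.34 z [ 7.e-04  0.e+00 -1.e+00] F [-0.65  0.44 -1.92] open 0.33 q [ 0.25  0.07  1.93 -0.    1.13  0.28]
[np.float64(0.501095773622835), np.float64(0.2326603552211206), 0.184] [-0.0094 -0.0001  0.0526  0.0009 -0.0002  0.0004]
```

View pics/w15.png

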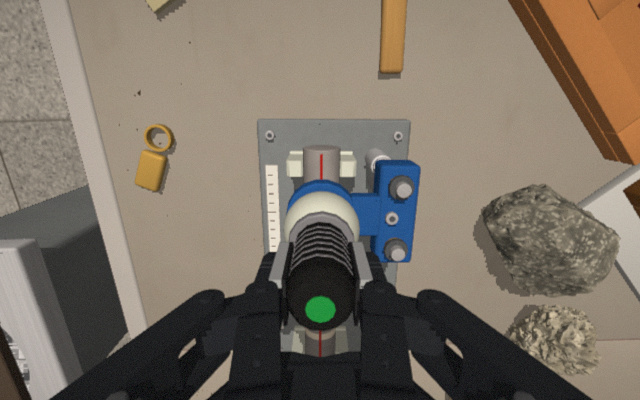

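View pics/d15c.png

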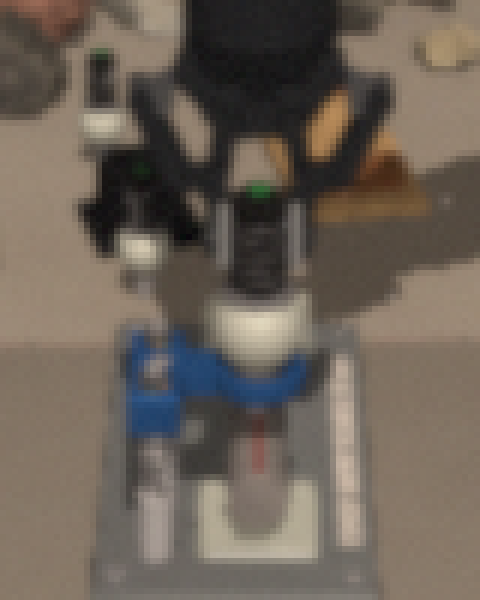

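```bash
python3 -m crank '[[-0.009,0,0.025,0,0,0,0.2],[-0.009,0,0.05,0,0,0,0.2],[-0.009,0,0.05,0,0,0,0.2],[-0.009,0,0.05,0,0,0,0.2]]';python3 -m crank '[[0,0,0.013,0,0,0,0.2],[0,0,0.026,0,0,0,0.2],[0,0,0.026,0,0,0,0.2]]'
python3 -c "
from h import *
st()"
```

```text
time: 25.45
eef_pos: [0.501, 0.2327, 0.1657]
tcp_rot: [0.717, 0.697, 0.001, 0.0]
contact_force: [-0.2, 0.1, 1.9]
opening: 0.328
time: 25.75
eef_pos: [0.501, 0.2327, 0.1612]
tcp_rot: [0.717, 0.697, 0.001, 0.0]
contact_force: [0.1, 0.4, 4.6]
opening: 0.327
t 25.75 tcp [0.501  0.2327 0.1612] gp [0.5009 0.2327 0.1799] theta 88.33 z [ 1.1e-03  3.0e-04 -1.0e+00] F [0.1  0.37 4.59] open 0.327 q [0.25 0.09 1.94 0.   1.11 0.28]
```

```bash
python3 -m crank '[[0,0,0.02,0,0,0,0.2],[0,0,0.04,0,0,0,0.2],[0,0,0.06,0,0,0,0.2],[0,0,0.06,0,0,0,0.2],[0,0,0.06,0,0,0,0.2]]';python3 -m crank '[[0,0,0.01,0,0,0,0.2],[0,0,0.014,0,0,0,0.2],[0,0,0.014,0,0,0,0.2]]';python3 -m crank '[[0,0,0.007,0,0,0,0.2],[0,0,0.007,0,0,0,0.2],[0,0,0.007,0,0,0,0.2]]'
python3 -c "
from h import *
st()"
```

```text
time: 26.25
eef_pos: [0.5012, 0.2329, 0.1541]
tcp_rot: [0.717, 0.697, 0.001, 0.0]
contact_force: [-2.1, 0.3, 11.2]
opening: 0.326
time: 26.55
eef_pos: [0.5012, 0.2329, 0.1525]
tcp_rot: [0.717, 0.697, 0.001, 0.0]
contact_force: [-3.6, -0.0, 13.9]
opening: 0.329
time: 26.85
eef_pos: [0.5012, 0.233, 0.1517]
tcp_rot: [0.717, 0.697, 0.001, 0.0]
contact_force: [-3.9, 0.1, 13.5]
opening: 0.33
t 26.85 tcp [0.5012 0.233  0.1517] gp [0.5012 0.233  0.1704] theta 88.33 z [ 1.1e-03  5.0e-04 -1.0e+00] F [-3.9   0.07 13.53] open 0.33 q [0.25 0.1  1.95 0.   1.09 0.28]
```

```bash
python3 -m crank '[[0,0,0.01,0,0,0,0.2],[0,0,0.01,0,0,0,0.2],[0,0,0.01,0,0,0,0.2]]';python3 -m crank '[[0,0,0.01,0,0,0,0.2],[0,0,0.01,0,0,0,0.2],[0,0,0.01,0,0,0,0.2]]';python3 -m crank '[[0,0,0.01,0,0,0,0.2],[0,0,0.01,0,0,0,0.2],[0,0,0.01,0,0,0,0.2]]'
python3 -c "
from h import *
st()"
```

```text
time: 27.15
eef_pos: [0.5013, 0.233, 0.1506]
tcp_rot: [0.717, 0.697, 0.001, 0.0]
contact_force: [-4.3, 1.0, 14.5]
opening: 0.327
time: 27.45
eef_pos: [0.5014, 0.2331, 0.1503]
tcp_rot: [0.717, 0.697, 0.001, 0.0]
contact_force: [-6.9, -0.7, 19.5]
opening: 0.328
time: 27.75
eef_pos: [0.5015, 0.2332, 0.1502]
tcp_rot: [0.717, 0.697, 0.0, 0.0]
contact_force: [-8.5, -0.6, 24.6]
opening: 0.327
t 27.75 tcp [0.5015 0.2332 0.1502] gp [0.5015 0.2332 0.1689] theta 88.33 z [ 9.e-04  4.e-04 -1.e+00] F [-8.45 -0.64 24.61] open 0.327 q [0.25 0.1  1.95 0.   1.09 0.28]
```

```bash
python3 -m crank '[[0,-0.006,0,0,0,0,0.2],[0,-0.01,0,0,0,0,0.2],[0,-0.01,0,0,0,0,0.2],[0,-0.01,0,0,0,0,0.2]]'
python3 - <<'E'
from h import *
st()
p=imaging.read_camera('wrist');save(p,'w16.png')
d=imaging.read_camera('side');save(d,'d16.png')
a=cv2.imread('pics/d16.png')[170:270,290:370];cv2.imwrite('pics/d16c.png',cv2.resize(a,None,fx=6,fy=6,interpolation=3))
s=imaging.read_camera('scene');save(s,'s16.png')
a=cv2.imread('pics/s16.png')[130:270,200:420];cv2.imwrite('pics/s16c.png',cv2.resize(a,None,fx=3.5,fy=3.5,interpolation=3))
st()
E
```

```text
time: 28.15
eef_pos: [0.5012, 0.2331, 0.1502]
tcp_rot: [0.717, 0.697, 0.002, 0.001]
contact_force: [-6.6, -0.6, 23.0]
opening: 0.328
t 28.15 tcp [0.5012 0.2331 0.1502] gp [0.5011 0.2331 0.1689] theta 88.34 z [ 4.6e-03  7.0e-04 -1.0e+00] F [-6.57 -0.57 23.04] open 0.328 q [ 0.25  0.1   1.95 -0.    1.09  0.28]
t 28.3 tcp [0.5012 0.2332 0.1502] gp [0.5011 0.2332 0.1689] theta 88.34 z [ 4.6e-03  7.0e-04 -1.0e+00] F [-6.3  -0.88 22.45] open 0.326 q [ 0.25  0.1   1.95 -0.    1.09  0.28]
```

View pics/w16.png

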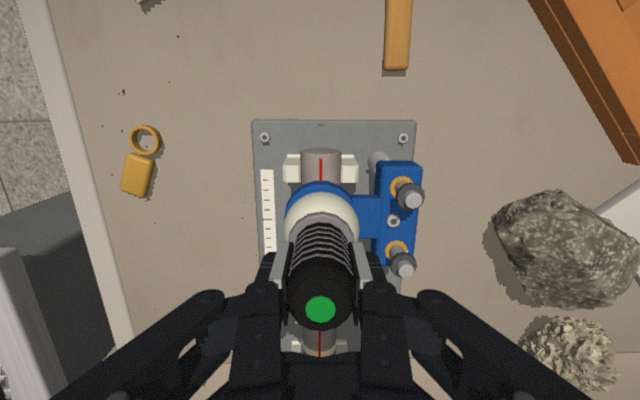

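View pics/d16c.png

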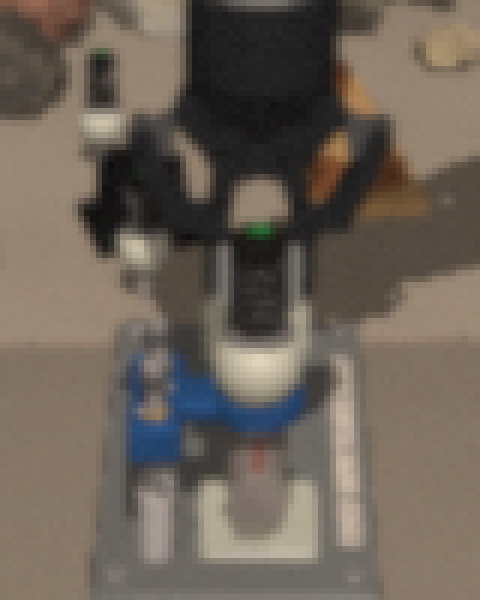

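View pics/s16c.png

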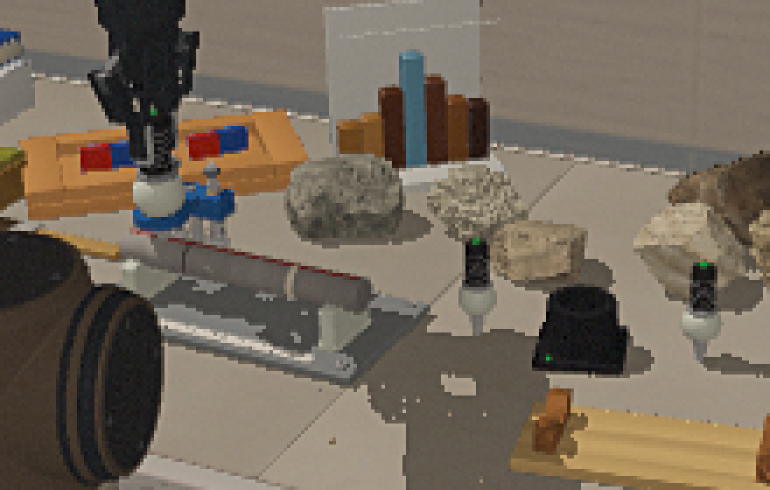

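```bash
python3 -c "
from h import *
st(); print(ticket.sign_off())"
```

```text
t 28.3 tcp [0.5012 0.2332 0.1502] gp [0.5011 0.2332 0.1689] theta 88.34 z [ 4.6e-03  7.0e-04 -1.0e+00] F [-6.3  -0.88 22.45] open 0.326 q [ 0.25  0.1   1.95 -0.    1.09  0.28]
the job is handed in; nothing more can be done
None
```

The core is lying in the two V-saddles, and the probe from the black cradle is held pressed down in the blue ring with the ring on its stop. I handed the job in at 28.3 s.

**Core:** It came in from the robot's side under the ring, riding about 21 mm above its place, and I let go of it. The wrist picture then showed it about 2.7 mm off centre along its length. I took hold of it again, slid it back and released it. The next picture put its end where a centred core's end should be, to within about 1 mm.

**Probe:** I chose the one in the cradle because its bulb measured about 49 mm, against about 31 mm for the two standing beside it.

**Last checks:**
- **Ring on its stop:** it went down about 16 mm from where the bulb first seated. After that the height held at 0.150 m while the push rose from 14 to 24 N. The wrist picture shows the guide posts standing out of the block.
- **Push held:** about 22 N upward on the tool when I handed in.
- **Clearance:** the fingers look clear of core and stand in the pictures, and the two small probes are still standing. I did not check the brush, lens, tile and the two rocks one by one.

**What disagreed:**
- A sideways force of about 6 N along x remained on the seated probe after I shifted the tool back to ease it, and the tool is tilted about 0.3°.
- The early scene-camera and side-camera estimates of the stand differed from the wrist camera's by up to about 15 mm. I relied on the wrist camera, and the seating agreed with it.

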